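# Load the plate-marking machine

## Task

Raise the marking machine's clear sash by its ledge until the ledge is level with the two dark pointers on the posts. Then fetch the aluminium work carrier that holds the block and brass plate (the fin in its middle is for carrying), lay it flat on the machine's bed outside the sash with its nose in the mouth of the flared guides and let go, then take it again at its tail bar and push it in between the guides until its nose is fully home against the end stop. Leave it released there with the sash still at the pointers, and do not disturb the empty spare carrier or the other things on the desk.

Things in the scene. Friction and masses are not known exactly. Their poses are not given: they have to be found in the camera images.
- machine: Fixed desktop marking machine. Origin at table height, in the sash plane, midway between the posts; +x level into the machine (push direction), +y left, z up. Aluminium bed 150 wide, top at z=10 mm, from x=-230 to +200. Sash posts 20 wide at y=+-87, 310 high, header on top. Behind the sash a housing 300 wide with a clear roof at z=145: nothing can be put in from above.
- ledge (a point): Centre of the sash's push ledge, a level aluminium plate 140 wide (machine y), 25 deep, 8 thick, standing out towards machine -x from the clear panel. The panel's face is 12.5 mm beyond this point, the ledge's underside 4 below it. Sash shut: 84 above the table. The panel's lower edge is 70 below this point, its top 60 above.
- sash (a joint): Height of the sash above shut, m (0 to 0.145). Starts at 0 to 0.02. It is counterbalanced and stays where it is left; raising it takes about 8 N, pushing it down (on top of the ledge) about 3 N.
- mark: Two small dark pointers, 8 high, one on the front of each post, at one height. Origin at their mid-height, midway between the posts; the ledge's centre must come level with it. Its height differs from time to time (165 to 190 above the table).
- nest_mouth (a point): Centre of the guides' flared mouth, on the bed's top, 110 mm before the sash plane; axes as the machine. Two dark rails 12 thick, 16 high (tops 26 above the table): inner faces 116 apart here, converging straight to 68 apart 80 further in, then parallel for 80 up to the end stop.
- nest_stop (a point): Middle of the end stop's face, on the bed's top, 50 mm past the sash plane; axes as the machine. The carrier's nose must meet it.
- carrier_fin (a point): Centre of the loaded carrier's fin (0.35 to 0.6 kg, aluminium, dark block with brass plate on the nose end). +x to its nose, +y left, z up. Base plate 160 x 64 x 14 mm centred below; underside 37 below this point. Fin 44 long (x), 12 thick (y), 14 to 60 above the underside. Block 40 x 50, centred 53 ahead, top at 50. Starts flat on the table; balances close to the fin.
- tail_bar (a point): Centre of the loaded carrier's upright tail bar, 70 behind the fin's centre: 12 thick (carrier x), 56 wide (y), rising from 14 to 60 above the carrier's underside. The clear gap between it and the fin is 42.
- nose (a point): Middle of the lower front edge of the loaded carrier (80 ahead of the fin's centre, at underside height), same axes. Home when it meets the end stop, 50 past the sash plane.
- spare_fin (a point): Centre of the fin of the spare carrier: same base, fin and tail bar but no block. A bystander: leave alone.
- eraser: green rubber 45 x 22 x 13 (mm); origin under its centre. A bystander.
- phone: dark phone lying flat, 74 x 152 x 9 (mm); origin under its centre. A bystander.
- mug: white mug, 80 across, 92 high (mm); origin under its centre. A bystander.
- calculator: black pocket calculator 150 x 78 x 16 (mm); origin under its centre. A bystander.
- stapler: black and grey stapler 130 x 34 x 56 (mm); origin under its centre. A bystander.
- tape: wood-coloured tape roll lying flat, 84 across, 24 high (mm); origin under its centre. A bystander.
Mind the look-alikes: they are no part of the job. What is shaped like the part that bears carrier_fin but blue is not meant.

How it is judged:
On the way, in this order (a step that is already met when the one before it is completed fails the run):
1. the sash ledge is level with the pointers (within 8 mm), the carrier still out on the table (z of ledge in the frame of mark between -0.008 and 0.008 m and distance of carrier_fin from where it was at the start of the episode below 0.03 m and contact force between sash and the arm below 0.3 N and contact force between sash and the fingers below 0.3 N), for 0.2 s.
2. the loaded carrier lies flat on the bed outside the sash, let go, its nose in the flared mouth of the guides (nose 15 to 125 mm before the sash plane, within 30 mm of the centre line) (x of nose in the frame of machine between -0.125 and -0.015 m and y of nose in the frame of machine between -0.03 and 0.03 m and z of nose in the frame of machine between 0.007 and 0.014 m and angle between carrier's own z axis and vertical below 0.05 rad and contact force between carrier and the fingers below 0.3 N and contact force between carrier and the arm below 0.3 N), for 0.2 s.
At the end, for the whole second after the job is handed in: The loaded carrier lies flat on the bed, nose within 4 mm of the end stop and of the centre line, straight between the guides (0.06 rad), released and at rest, and the sash ledge is within 8 mm of the pointers' height (z of ledge in the frame of mark between -0.008 and 0.008 m and x of nose in the frame of machine above 0.046 m and y of nose in the frame of machine between -0.004 and 0.004 m and z of nose in the frame of machine between 0.007 and 0.014 m and angle between the x axis of carrier_fin and the x axis of machine, either way round below 0.06 rad and angle between carrier's own z axis and vertical below 0.05 rad and contact force between carrier and the fingers below 0.3 N and contact force between carrier and the arm below 0.3 N and linear speed of carrier below 0.01 m/s and velocity of joint sash between -0.005 and 0.005 m/s); the robot touches nothing.
It fails at once if the spare carrier is moved by more than 30 mm (distance of spare_fin from where it was at the start of the episode above 0.03 m).
It fails at once if another thing on the desk is moved by more than 30 mm (distance of any of eraser, phone, mug, calculator, stapler, tape from where it was at the start of the episode above 0.03 m).
It also fails if it takes over 61 s, if anything falls off the work surface, if the arm or the gripper's body presses on something with over 40 N, if the wrist force passes 120 N, or if a joint passes its speed limit or range.

## Robot

A 6-joint arm with a two-finger parallel gripper is mounted at the origin on the work surface. World frame = base frame: x ahead of the robot, y to its left, z up, the work surface at z = 0. Lengths are in m, angles in rad, forces in N, time in s.
With the tool pointing down it reaches from about 0.3 to 0.875 m from the base axis. Payload 6.4 kg.
Tool frame: the origin (TCP) lies at the very end of the fingers, on their centre line; the grasp point (between the pads) lies 19 mm behind it; x points along the fingers, y is the direction in which the jaws open and shut, and the axes are right-handed (so a half turn about x gives the same grasp; the last joint's range is limited). The gripper opens to 85 mm and grips with 20 to 120 N. Pads are 22 mm wide; open, the fingers measure 114 mm over their backs; the gripper's body (76 mm by 85 mm) begins 54 mm behind the grasp point. The pads swing forward as they close: fully open they stand 13 mm farther back than shut.
Start: joints at [-1.433, 0.181, 1.607, -0, 1.354, -0.206], TCP at [0.194, -0.541, 0.231] pointing down, gripper open.
Joint ranges: [-2.99, 2.99], [-0.89, 2.07], [0.3, 2.58], [-1.14, 4.28], [0, 2.63], [-3.12, 3.12]. Speed limits (rad/s): [2.57, 2.57, 3.01, 3.14, 3.14, 3.14].

## Interface

Orientations are given as a unit quaternion [x, y, z, w].
In Python, from station import robot, grab_frame, camera_model, models gives the robot as it stands.
- The arm moves only by the shell command python3 -m jog 'ROWS' [FORCE]. ROWS is JSON, one flat list of numbers, 7 for each row, row after row: the opening, from 0 (shut) to 1 (fully open), then the shift along the tool's x, y, z in mm, then the turn, a rotation vector about the tool's x, y, z in degrees. In form: [gripper, tx, ty, tz, rx, ry, rz, gripper, tx, ty, tz, rx, ry, rz, ...]. A call has exactly 10 rows; each row shifts and turns the commanded pose from where the row before left it, along the tool's axes as they then stand; what a row does not reach is not made up. A row lasts 1/10 s, in which the tool goes at most 50 mm and 8.59 degrees, less where a joint would pass 70% of its speed; a pose out of reach is approached as far as the arm can. A call is refused whole if a number of a shift passes 50 or a number of a turn 8.59, either way. A call with a gripper value outside its range is refused whole. The fingers move at their own pace and stop on an object; FORCE is the grip in N (left out, the last holds). Time passes only in rows, so rows that do not move let the fingers close, or fill a call up. It gives the time, the measured TCP pose, the force and the opening at its end, in the units of the state.
- robot.sense(): the state, without advancing time (a new reading comes with each control period).
- grab_frame(name): name is "scene" or "top" or "wrist"; returns (picture, depth): 420x560x3 uint8, blue, green, red; 420x560 float32, m along the optical axis (not along the pixel's ray), 0 where there is no reading.
- camera_model(name): a dict with "fx", "fy", "cx", "cy" (pixels), "D" ([k1, k2, p1, p2, k3] as OpenCV has them; the pictures are not rectified), "R" (3x3) and "t" (3): a world point X has camera coordinates R X + t; the wrist camera has in their place "T_tool_cam" (4x4, takes a point from camera to tool coordinates, whose origin is the TCP and whose axes are the tool frame's). Camera axes: x right, y down, z forward; pixel columns grow to the right and rows downward; lengths in m; the calibration is good to about 2 mm. A picture is of the moment at which its call begins: read the wrist's pose just before it. camera_model takes no time and is no camera call.
- robot.close_job(): hands the job in, once; it reports no verdict.
Trained networks look in the newest picture that a camera, given by its name, has taken for a name from the list of things; names that differ only in an ending like _2 or _b are one class to them, and where a whole thing is asked for, a point or a joint stands for the part that bears it (a point fixed in the world has none). Each returns a list of dicts, best first, with "confidence" (0 to 1); they miss things now and then, are a little off and sometimes report something else, mostly with a low value. They report only what shows in the picture. A call takes as long as a camera call. They do not tell look-alikes from the thing itself.
- models.look_for(camera, query): "box" ([centre column, centre row, width, height] in pixels, round what is visible of it).
The state is a dict: "t": time; "joint_pos": joint angles; "qd": joint speeds; "joint_efforts": joint torques, N m; "ee_pos": TCP position; "orientation": TCP orientation; "force": force on the tool from outside, world axes, zero at the start; "ft_torque": the same for the moment, N m; "finger_gap": finger opening in m.
Only numpy, scipy, OpenCV 4.12 (cv2) and the standard library are available. Lean on these libraries where they do the work, as an engineer would, in place of code of your own. Each camera call takes 0.05 s, during which the arm holds its last target.

## Working session

There is one attempt and no reset: what is moved stays moved. The work goes in short steps, Python scripts to look and compute and a shell command to move; the robot and the scene stay as the last step left them, time stands still between calls to the robot, and variables do not carry over. Pictures are saved under pics/ and viewed, and the job is handed in when it is done.

```bash
ls; mkdir -p pics
python3 - <<'E'
from station import robot, grab_frame, camera_model, models
import cv2,numpy as np
s=robot.sense();print({k:np.round(v,3) for k,v in s.items()})
for n in("scene","top","wrist"):
    p,d=grab_frame(n);cv2.imwrite(f"pics/{n}0.png",p);np.save(f"pics/{n}0.npy",d)
    m=camera_model(n);print(n,{k:np.round(v,4).tolist() for k,v in m.items()})
E
```

```text
pics
{'t': np.float64(0.0), 'joint_pos': array([-1.433,  0.182,  1.608, -0.   ,  1.354, -0.206]), 'qd': array([-0.   ,  0.   , -0.   ,  0.   ,  0.001, -0.   ]), 'joint_efforts': array([ 1.0000e-03, -4.4488e+01, -3.5133e+01, -0.0000e+00,  9.0000e-03,
        0.0000e+00]), 'ee_pos': array([ 0.194, -0.541,  0.23 ]), 'orientation': array([ 0.697,  0.122, -0.697,  0.12 ]), 'force': array([ 0.308, -0.233,  0.039]), 'ft_torque': array([-0.046, -0.021, -0.035]), 'finger_gap': np.float64(0.085)}
scene {'fx': 446.67, 'fy': 446.67, 'cx': 281.2899, 'cy': 206.4335, 'D': [-0.0687, 0.0, 0.0, 0.0, 0.0], 'R': [[-0.0867, 0.9962, -0.0078], [0.7193, 0.0572, -0.6923], [-0.6893, -0.0656, -0.7215]], 't': [0.0557, -0.2759, 1.606]}
top {'fx': 506.4688, 'fy': 506.4688, 'cx': 275.6887, 'cy': 199.373, 'D': [-0.1517, 0.0, 0.0, 0.0, 0.0], 'R': [[0.0146, -0.9998, 0.0104], [-0.996, -0.0155, -0.0881], [0.0882, -0.0091, -0.9961]], 't': [-0.0115, 0.4682, 1.508]}
wrist {'fx': 353.535, 'fy': 353.535, 'cx': 277.1942, 'cy': 201.4883, 'D': [0.0283, 0.0, 0.0, 0.0, 0.0], 'T_tool_cam': [[0.0006, -0.2786, 0.9604, -0.143], [1.0, 0.0008, -0.0004, 0.0002], [-0.0006, 0.9604, 0.2786, -0.0709], [0.0, 0.0, 0.0, 1.0]]}
```

View pics/scene0.png

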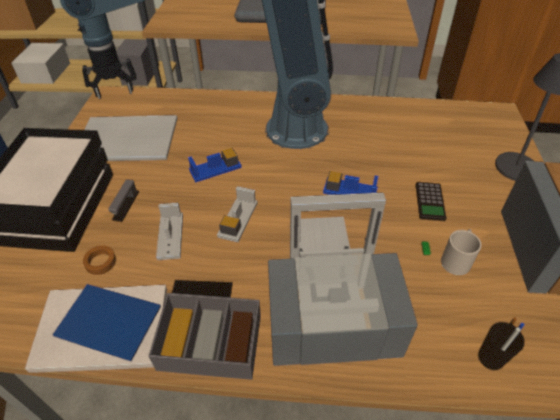

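View pics/top0.png

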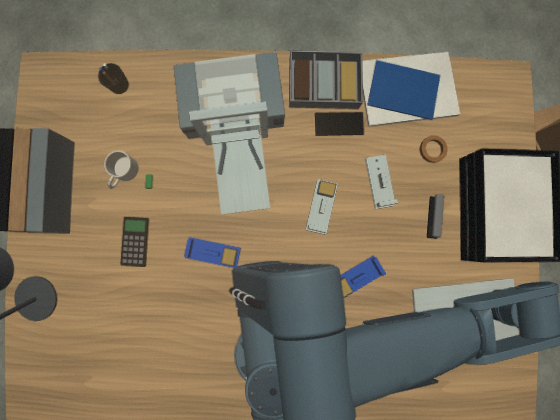

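Create h.py:
```python
from station import robot, grab_frame, camera_model, models
import cv2,numpy as np
from scipy.spatial.transform import Rotation as Ro
def cam(n):
    m=camera_model(n);K=np.array([[m['fx'],0,m['cx']],[0,m['fy'],m['cy']],[0,0,1]]);D=np.array(m['D'])
    if 'R' in m: R=np.array(m['R']);t=np.array(m['t'])
    else:
        s=robot.sense();T=np.eye(4);T[:3,:3]=Ro.from_quat(s['orientation']).as_matrix();T[:3,3]=s['ee_pos']
        W=np.linalg.inv(T@np.array(m['T_tool_cam']));R=W[:3,:3];t=W[:3,3]
    return K,D,R,t
def px2w(c,uv,z=None,depth=None):
    K,D,R,t=c
    uv=np.array(uv,float).reshape(-1,1,2)
    r=cv2.undistortPoints(uv,K,D)[:,0];r=np.c_[r,np.ones(len(r))]
    if depth is not None: X=r*np.array(depth).reshape(-1,1)
    else:
        C=-R.T@t;d=r@R;return C+d*((z-C[2])/d[:,2])[:,None]
    return (X-t)@R
def w2px(c,X):
    K,D,R,t=c
    return cv2.projectPoints(np.array(X,float).reshape(-1,1,3),cv2.Rodrigues(R)[0],t,K,D)[0][:,0]
def cloud(c,d):
    v,u=np.mgrid[:d.shape[0],:d.shape[1]]
    P=px2w(c,np.stack([u.ravel(),v.ravel()],1),depth=d.ravel());P[d.ravel()<=0]=np.nan
    return P.reshape(*d.shape,3)
```

```text
(no output)
```

The scene shows the machine at top (240,140), the loaded carrier at top (321,207) with its block towards +x, and the spare at (381,181). The blue ones are decoys. Next I measure.

Run:
```python
from h import *
p=cv2.imread("pics/top0.png");cv2.imwrite("pics/topA.png",cv2.resize(p[45:245,170:410],None,fx=3.3,fy=3,interpolation=cv2.INTER_CUBIC)[:, :800])
p=cv2.imread("pics/scene0.png");cv2.imwrite("pics/sceneA.png",cv2.resize(p[170:360,150:420],None,fx=2.96,fy=2.96,interpolation=cv2.INTER_CUBIC))
for n in("top","scene"):
    grab_frame(n)
    c=cam(n)
    for q in("carrier_fin","spare_fin","machine","mark","ledge"):
        print(n,q,[(np.round(r['box'],0).tolist(),round(r['confidence'],2)) for r in models.look_for(n,q)][:4])
d=np.load("pics/top0.npy");P=cloud(cam("top"),d)
for uv in [(321,207),(325,186),(312,229),(245,190),(240,115),(381,181)]: print(uv,np.round(P[uv[1],uv[0]],3))
```

```text
top carrier_fin [([362.0, 276.0, 42.0, 40.0], 0.92), ([321.0, 208.0, 32.0, 56.0], 0.7), ([212.0, 254.0, 59.0, 29.0], 0.59)]
top spare_fin []
top machine [([227.0, 131.0, 110.0, 160.0], 0.77)]
top mark [([232.0, 134.0, 65.0, 14.0], 0.51)]
top ledge [([231.0, 132.0, 52.0, 22.0], 0.95), ([228.0, 132.0, 108.0, 158.0], 0.67)]
scene carrier_fin [([215.0, 165.0, 52.0, 33.0], 0.85), ([236.0, 215.0, 45.0, 54.0], 0.66), ([351.0, 183.0, 63.0, 26.0], 0.6)]
scene spare_fin [([170.0, 230.0, 31.0, 59.0], 0.95)]
scene machine [([344.0, 277.0, 152.0, 176.0], 0.91), ([426.0, 249.0, 10.0, 15.0], 0.25)]
scene mark [([171.0, 232.0, 27.0, 61.0], 0.23)]
scene ledge [([332.0, 250.0, 67.0, 10.0], 0.64)]
(321, 207) [ 0.444 -0.137  0.064]
(325, 186) [ 0.508 -0.15   0.052]
(312, 229) [ 0.379 -0.112  0.056]
(245, 190) [0.496 0.089 0.014]
(240, 115) [0.654 0.091 0.304]
(381, 181) [ 0.526 -0.318  0.052]
```

View pics/topA.png

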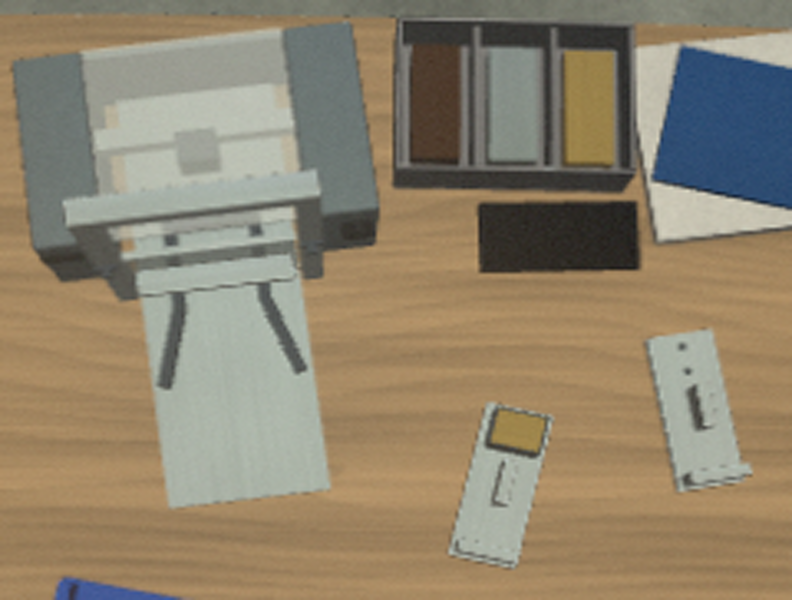

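View pics/sceneA.png

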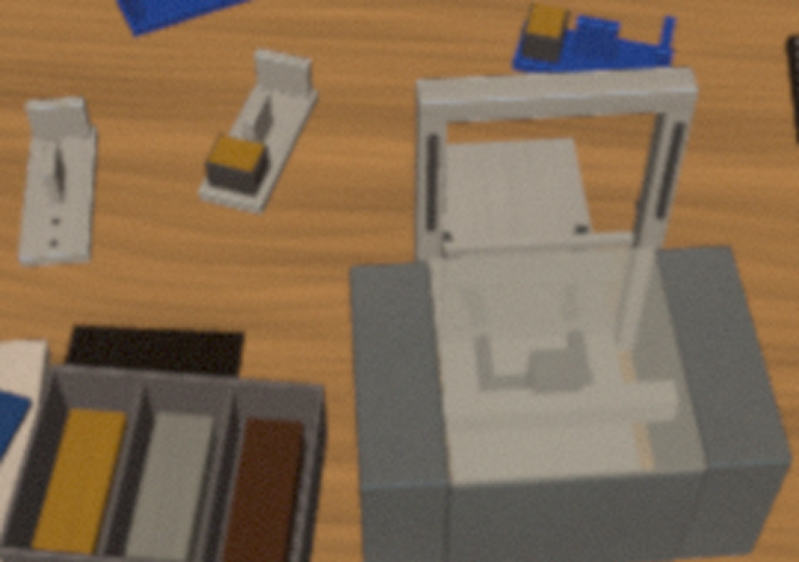

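Run:
```python
from h import *
c=cam("top");d=np.load("pics/top0.npy");P=cloud(c,d)
f=lambda x,y:(170+x/3.3,45+y/3)
B=px2w(c,[f(170,508),f(330,488),f(140,300),f(302,280)],z=.010);print(np.round(B,3))
for a,b in((0,2),(1,3)): v=B[b]-B[a];print('edge dir',np.degrees(np.arctan2(v[1],v[0])))
v=B[1]-B[0];print('near edge perp',np.degrees(np.arctan2(v[1],v[0]))+90,np.linalg.norm(v))
R=px2w(c,[f(158,388),f(172,388),f(293,374),f(307,372)],z=.026);print('rails',np.round(R,3))
# header top
m=P[95:160,180:280].reshape(-1,3);h=m[(m[:,2]>.29)&(m[:,2]<.35)];print('header',len(h),np.round(h.min(0),3),np.round(h.max(0),3),np.median(h[:,2]))
r=cv2.minAreaRect(h[:,:2].astype(np.float32)*1000);print(r)
# carriers
for nm,(x0,x1,y0,y1) in dict(load=(300,345,172,242),spare=(360,402,148,215)).items():
    m=P[y0:y1,x0:x1].reshape(-1,3);
    b=m[(m[:,2]>.008)];r=cv2.minAreaRect(b[:,:2].astype(np.float32)*1000);print(nm,len(b),r)
    b=m[(m[:,2]>.008)&(m[:,2]<.02)];print(' base',cv2.minAreaRect(b[:,:2].astype(np.float32)*1000))
    b=m[(m[:,2]>.03)];print(' hi',np.round(b[np.argsort(b[:,0])][::6],3).tolist())
Q=px2w(c,[f(488,402),f(552,414),f(517,567),f(450,555)],z=.014);print(np.round(Q,3));Q2=px2w(c,[f(490,408),f(548,416),f(541,456),f(486,447)],z=.05);print(np.round(Q2,3), Q2.mean(0))
F=px2w(c,[f(505,460),f(494,505)],z=.060);print(F)
```

```text
[[0.421 0.159 0.01 ]
 [0.444 0.012 0.01 ]
 [0.634 0.193 0.01 ]
 [0.657 0.042 0.01 ]]
edge dir 8.923531955148206
edge dir 7.864735956861652
near edge perp 8.743558496934298 0.14851629330328076
rails [[0.541 0.172 0.026]
 [0.541 0.159 0.026]
 [0.557 0.048 0.026]
 [0.559 0.035 0.026]]
header 865 [0.634 0.026 0.292] [0.687 0.217 0.327] 0.31994532824052796
((661.1104736328125, 120.98210906982422), (26.91739845275879, 193.4566650390625), 8.357802391052246)
load 1083 ((449.5568542480469, -147.3775634765625), (127.37081146240234, 201.7606964111328), 89.50382232666016)
 base ((449.5568542480469, -147.3775634765625), (127.37081146240234, 201.7606964111328), 89.50382232666016)
 hi [[0.371, -0.15, 0.062], [0.374, -0.141, 0.059], [0.377, -0.126, 0.062], [0.377, -0.141, 0.059], [0.379, -0.117, 0.064], [0.38, -0.132, 0.061], [0.38, -0.139, 0.055], [0.382, -0.106, 0.061], [0.382, -0.132, 0.064], [0.383, -0.127, 0.056], [0.385, -0.103, 0.058], [0.385, -0.101, 0.05], [0.388, -0.103, 0.06], [0.388, -0.121, 0.055], [0.391, -0.109, 0.053], [0.43, -0.135, 0.055], [0.433, -0.138, 0.054], [0.437, -0.135, 0.
[... 1737 characters left out ...]
51, 0.054], [0.509, -0.321, 0.038], [0.512, -0.322, 0.038], [0.516, -0.319, 0.034], [0.518, -0.32, 0.044], [0.52, -0.33, 0.054], [0.522, -0.327, 0.055], [0.525, -0.324, 0.055], [0.529, -0.324, 0.054], [0.531, -0.319, 0.035], [0.534, -0.321, 0.056], [0.537, -0.317, 0.06], [0.539, -0.316, 0.062], [0.542, -0.32, 0.062], [0.545, -0.32, 0.062], [0.549, -0.326, 0.061], [0.553, -0.322, 0.052]]
[[ 0.533 -0.132  0.014]
 [ 0.522 -0.192  0.014]
 [ 0.366 -0.16   0.014]
 [ 0.377 -0.098  0.014]]
[[ 0.523 -0.131  0.05 ]
 [ 0.515 -0.183  0.05 ]
 [ 0.475 -0.177  0.05 ]
 [ 0.484 -0.127  0.05 ]] [ 0.49930079 -0.15462229  0.05      ]
[[ 0.47007799 -0.1435607   0.06      ]
 [ 0.42564876 -0.13402438  0.06      ]]
```

Machine yaw is about 8.5° and its origin is about (0.660, 0.120). The carrier fin is at about (0.449, -0.145) with yaw -12°. I'll write a planner helper, then view the machine's front with the wrist camera.

```bash
cat >> h.py <<'E'
MY=np.radians(8.5);MO=np.array([.660,.1195,0])
def m2w(p): 
    return MO+Ro.from_euler('z',MY).apply(p)
def w2m(p): return Ro.from_euler('z',-MY).apply(np.array(p)-MO)
def ori(yaw,pitch):  # deg; tool x = heading yaw, pitched down by pitch; tool y horizontal (to the right)
    y,p=np.radians([yaw,pitch]);f=np.array([np.cos(y),np.sin(y),0]);r=np.array([np.sin(y),-np.cos(y),0])
    x=np.cos(p)*f-np.sin(p)*np.array([0,0,1]);return Ro.from_matrix(np.c_[x,r,np.cross(x,r)])
def pose():
    s=robot.sense();return s['ee_pos'],Ro.from_quat(s['orientation'])
def plan(start,end,n,g=0.):
    p,R=np.array(start[0]),start[1];w=(R.inv()*end[1]).as_rotvec(degrees=True)/n
    w=np.round(w,1);out=[];tp=np.array(start[0]);
    for i in range(n):
        goal=start[0]+(np.array(end[0])-start[0])*(i+1)/n
        s=np.round(R.inv().apply(goal-p)*1000,0);p=p+R.apply(s/1000);R=R*Ro.from_rotvec(w,degrees=True)
        out+=[g,*s,*w]
        if i%10==9 or i==n-1: print(str([float(f'{v:g}') if v%1 else int(v) for v in out]).replace(' ',''));out=[]
    print('end',np.round(p,3));return p,R
E
python3 - <<'E'
from h import *
s=pose();print(np.round(s[1].as_matrix(),2))
E
```

```text
[[-0.    0.34 -0.94]
 [ 0.   -0.94 -0.34]
 [-1.   -0.    0.  ]]
```

Run:
```python
from h import *
s=pose()
a=plan(s,(m2w([-.28,0,.26]),ori(8.5,90)),15,0.)
plan(a,(m2w([-.17,0,.22]),ori(8.5,45)),10,0.)
```

```text
[0,-2,-35,-26,0.7,0,0,0,-2,-35,-25,0.7,0,0,0,-2,-35,-25,0.7,0,0,0,-2,-35,-25,0.7,0,0,0,-2,-36,-24,0.7,0,0,0,-1,-36,-23,0.7,0,0,0,-2,-37,-24,0.7,0,0,0,-2,-36,-22,0.7,0,0,0,-2,-37,-23,0.7,0,0,0,-2,-38,-21,0.7,0,0]
[0,-2,-37,-22,0.7,0,0,0,-2,-38,-21,0.7,0,0,0,-2,-38,-20,0.7,0,0,0,-2,-38,-20,0.7,0,0,0,-2,-39,-20,0.7,0,0]
end [0.383 0.078 0.26 ]
[0,4,0,-11,0.1,4.5,0,0,5,0,-11,0.1,4.5,0,0,6,0,-10,0.1,4.5,0,0,6,0,-10,0.1,4.5,0,0,7,1,-9,0.1,4.5,0,0,8,0,-8,0.1,4.5,0,0,9,0,-8,0.1,4.5,0,0,9,0,-8,0.1,4.5,0,0,10,0,-6,0.1,4.5,0,0,10,0,-6,0.1,4.5,0]
end [0.492 0.094 0.22 ]
```

```bash
python3 -m jog '[0,-2,-35,-26,0.7,0,0,0,-2,-35,-25,0.7,0,0,0,-2,-35,-25,0.7,0,0,0,-2,-35,-25,0.7,0,0,0,-2,-36,-24,0.7,0,0,0,-1,-36,-23,0.7,0,0,0,-2,-37,-24,0.7,0,0,0,-2,-36,-22,0.7,0,0,0,-2,-37,-23,0.7,0,0,0,-2,-38,-21,0.7,0,0]' && python3 -m jog '[0,-2,-37,-22,0.7,0,0,0,-2,-38,-21,0.7,0,0,0,-2,-38,-20,0.7,0,0,0,-2,-38,-20,0.7,0,0,0,-2,-39,-20,0.7,0,0,0,0,0,0,0,0,0,0,0,0,0,0,0,0,0,0,0,0,0,0,0,0,0,0,0,0,0,0,0,0,0,0,0,0,0,0,0,0,0,0,0]'
python3 - <<'E'
from h import *
s=robot.sense();print(np.round(s['joint_pos'],3).tolist(),s['ee_pos'],Ro.from_quat(s['orientation']).as_matrix().round(2).tolist())
plan(pose(),(m2w([-.17,0,.22]),ori(8.5,45)),10,0.)
E
```

```text
t: 1.75
ee_pos: [0.3198, -0.1267, 0.2507]
orientation: [0.703, 0.077, -0.702, 0.078]
force: [0.7, 0.3, 0.7]
finger_gap: -0.0002
[-0.727, -0.42, 2.106, 0.0, 1.454, 0.623] [ 0.31976747 -0.12669397  0.25071401] [[0.0, 0.22, -0.98], [-0.0, -0.98, -0.22], [-1.0, 0.0, -0.0]]
[0,3,-18,-22,0.4,4.5,0.2,0,5,-18,-21,0.4,4.5,0.2,0,6,-18,-20,0.4,4.5,0.2,0,8,-18,-20,0.4,4.5,0.2,0,9,-19,-20,0.4,4.5,0.2,0,11,-18,-18,0.4,4.5,0.2,0,12,-19,-17,0.4,4.5,0.2,0,13,-19,-16,0.4,4.5,0.2,0,14,-19,-15,0.4,4.5,0.2,0,16,-20,-14,0.4,4.5,0.2]
end [0.492 0.095 0.22 ]$: bad value
```

The second call was miscounted and refused. I'll use the fresh plan instead.

```bash
python3 -m jog '[0,3,-18,-22,0.4,4.5,0.2,0,5,-18,-21,0.4,4.5,0.2,0,6,-18,-20,0.4,4.5,0.2,0,8,-18,-20,0.4,4.5,0.2,0,9,-19,-20,0.4,4.5,0.2,0,11,-18,-18,0.4,4.5,0.2,0,12,-19,-17,0.4,4.5,0.2,0,13,-19,-16,0.4,4.5,0.2,0,14,-19,-15,0.4,4.5,0.2,0,16,-20,-14,0.4,4.5,0.2]'
python3 - <<'E'
from h import *
s=robot.sense();print(np.round(s['joint_pos'],3).tolist(),s['ee_pos'],Ro.from_quat(s['orientation']).as_matrix().round(2).tolist())
p,d=grab_frame("wrist");cv2.imwrite("pics/w1.png",p);np.save("pics/w1.npy",d)
for q in("mark","ledge","machine"):
        print(q,[(np.round(r['box'],0).tolist(),round(r['confidence'],2)) for r in models.look_for("wrist",q)][:4])
E
```

```text
t: 2.75
ee_pos: [0.4923, 0.0943, 0.2207]
orientation: [0.923, 0.066, -0.379, 0.03]
force: [1.0, 0.6, -1.1]
finger_gap: 0.0003
[-0.212, -0.491, 2.408, 0.512, 0.522, 0.857] [0.49227768 0.09426096 0.22073224] [[0.7, 0.14, -0.7], [0.1, -0.99, -0.11], [-0.7, 0.01, -0.71]]
mark [([274.0, 101.0, 251.0, 18.0], 0.65)]
ledge [([275.0, 143.0, 175.0, 90.0], 0.6)]
machine [([276.0, 186.0, 339.0, 373.0], 0.94)]
```

View pics/w1.png

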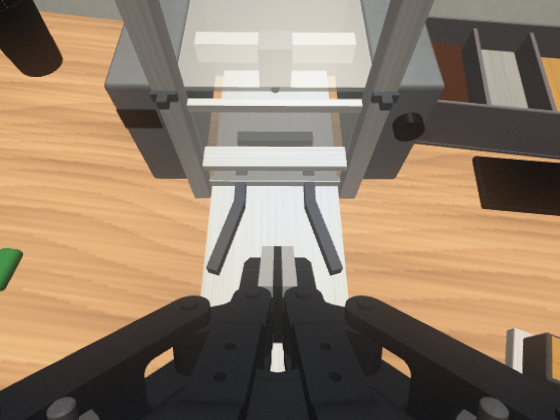

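The pointers show at (165,99) and (384,98), and the ledge at (275,157). I'll measure them by depth and triangulation and fit the arm's kinematics to check feasible tilts.

```bash
cat > kin.py <<'E'
import numpy as np
from scipy.spatial.transform import Rotation as Ro
def rows(q):
    A=Ro.from_euler('z',q[0]).as_matrix();f=lambda a:np.array([np.sin(a),0,np.cos(a)])
    a=q[1]+q[2];F=f(a);e=np.array([np.cos(a),0,-np.sin(a)])
    x=np.cos(q[4])*F+np.sin(q[4])*(np.cos(q[3])*e+np.sin(q[3])*np.array([0,1,0]))
    return A@np.c_[[0,1,0],[0,0,1],f(q[1]),F,x],A@x
data=[([-1.433,.1815,1.6075,0,1.354,-.206],[.194,-.541,.2305]),
([-0.727,-0.42,2.106,0,1.454,.623],[0.31977,-0.12669,0.25071]),
([-0.212,-0.491,2.408,0.512,0.522,0.857],[0.49228,.09426,.22073])]
L=np.linalg.lstsq(np.vstack([rows(q)[0] for q,_ in data]),np.hstack([p for _,p in data]),rcond=None)[0]
E
python3 - <<'E'
from kin import *
print('d,d1,L2,L3,Lt',L); print([np.round(rows(q)[0]@L-p,4) for q,p in data])
from h import *
c=cam("wrist");d=np.load("pics/w1.npy");P=cloud(c,d)
for uv in [(165,96),(165,99),(160,99),(384,98),(390,98),(186,130),(362,130),(205,163),(275,163),(344,163),(275,151),(275,156),(210,153),(340,153),(275,105)]: 
    X=P[uv[1],uv[0]];print(uv,np.round(X,3),'m',np.round(w2m(X),3))
E
python3 - <<'E'
import cv2
p=cv2.imread("pics/w1.png");cv2.imwrite("pics/w1a.png",cv2.resize(p[75:205,140:420],None,fx=2.85,fy=2.85,interpolation=cv2.INTER_CUBIC))
E
```

```text
d,d1,L2,L3,Lt [0.11959606 0.21718722 0.42748753 0.49700763 0.29745832]
[array([0.0017, 0.0008, 0.0021]), array([-0.0013,  0.0035,  0.0022]), array([ 0.0024, -0.0041, -0.0043])]
(165, 96) [0.63  0.203 0.168] m [-0.017  0.087  0.168]
(165, 99) [0.627 0.202 0.168] m [-0.021  0.086  0.168]
(160, 99) [0.625 0.205 0.17 ] m [-0.022  0.089  0.17 ]
(384, 98) [0.653 0.035 0.169] m [-0.019 -0.083  0.169]
(390, 98) [0.654 0.03  0.168] m [-0.019 -0.087  0.168]
(186, 130) [0.636 0.199 0.122] m [-0.012  0.082  0.122]
(362, 130) [0.66  0.042 0.123] m [-0.012 -0.076  0.123]
(205, 163) [0.625 0.184 0.09 ] m [-0.025  0.069  0.09 ]
(275, 163) [0.636 0.118 0.089] m [-0.024  0.002  0.089]
(344, 163) [0.645 0.052 0.089] m [-0.024 -0.065  0.089]
(275, 151) [0.651 0.12  0.088] m [-0.009  0.002  0.088]
(275, 156) [0.643 0.119 0.09 ] m [-0.017  0.002  0.09 ]
(210, 153) [0.637 0.182 0.09 ] m [-0.013  0.065  0.09 ]
(340, 153) [0.658 0.056 0.088] m [-0.012 -0.062  0.088]
(275, 105) [0.656 0.121 0.146] m [-0.004  0.002  0.146]
```

View pics/w1a.png

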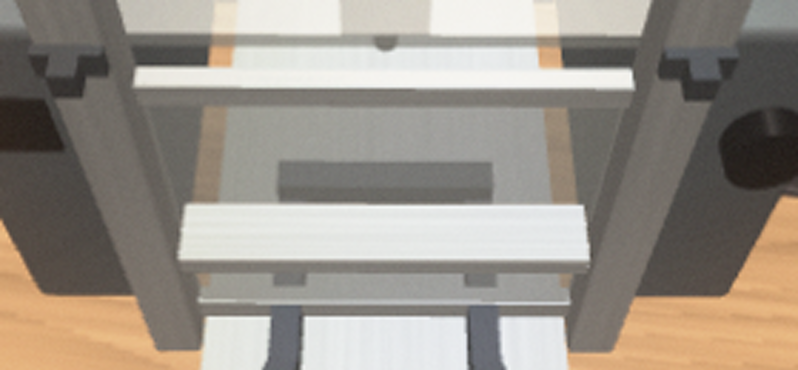

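```bash
cat >> kin.py <<'E'
from scipy.optimize import least_squares
LO=np.array([-2.99,-.89,.3,-1.14,0]);HI=np.array([2.99,2.07,2.58,4.28,2.63])
def ik(p,x,seeds=30,rng=np.random.default_rng(0)):
    sol=[]
    def f(q):
        M,xx=rows(q);return np.r_[(M@L-p)*5,xx-x]
    for _ in range(seeds):
        r=least_squares(f,rng.uniform(LO,HI),bounds=(LO,HI))
        if r.cost<1e-6 and not any(np.abs(r.x-s).max()<.05 for s in sol): sol.append(r.x)
    return sol
E
python3 - <<'E'
from kin import *
from h import m2w,ori
import numpy as np
for z in(.07,.16):
  for p in(20,30,40,50,60):
    s=ik(m2w([-.012,0,z]),ori(8.5,p).as_matrix()[:,0]);print(z,p,[np.round(q,2).tolist() for q in s])
from h import *
c=cam("wrist");d=np.load("pics/w1.npy");P=cloud(c,d);g=cv2.cvtColor(cv2.imread("pics/w1.png"),cv2.COLOR_BGR2GRAY)
for u in(165,384):
  for v in range(88,112,2): print(u,v,g[v,u],np.round(w2m(P[v,u-2:u+3].mean(0)),3))
E
```

```text
0.07 20 [[-0.12, 0.34, 2.35, 2.79, 0.79]]
0.07 30 [[-0.1, 0.25, 2.3, 2.67, 0.49]]
0.07 40 [[-0.08, 0.21, 2.22, 2.24, 0.23]]
0.07 50 [[-0.07, 0.21, 2.11, 0.79, 0.19]]
0.07 60 [[-0.05, 0.24, 1.99, 0.25, 0.41]]
0.16 20 [[-0.12, 0.1, 2.35, 2.66, 0.57]]
0.16 30 [[-0.1, 0.04, 2.27, 2.31, 0.3]]
0.16 40 [[-0.08, 0.03, 2.17, 1.15, 0.2]]
0.16 50 [[-0.07, 0.06, 2.05, 0.39, 0.37]]
0.16 60 [[-0.05, 0.12, 1.92, 0.17, 0.6]]
165 88 107 [-0.011  0.087  0.17 ]
165 90 99 [-0.012  0.087  0.169]
165 92 91 [-0.014  0.087  0.169]
165 94 89 [-0.016  0.087  0.169]
165 96 90 [-0.018  0.087  0.168]
165 98 90 [-0.02   0.086  0.169]
165 100 89 [-0.022  0.086  0.168]
165 102 62 [-0.023  0.086  0.167]
165 104 53 [-0.024  0.086  0.166]
165 106 50 [-0.024  0.087  0.164]
165 108 52 [-0.024  0.087  0.162]
165 110 108 [-0.012  0.093  0.147]
384 88 115 [-0.011 -0.083  0.171]
384 90 111 [-0.011 -0.084  0.169]
384 92 97 [-0.013 -0.084  0.169]
384 94 96 [-0.015 -0.083  0.169]
384 96 94 [-0.017 -0.083  0.168]
384 98 94 [-0.019 -0.083  0.169]
384 100 95 [-0.021 -0.082  0.169]
384 102 84 [-0.023 -0.082  0.168]
384 104 51 [-0.024 -0.082  0.167]
384 106 52 [-0.023 -0.083  0.165]
384 108 55 [-0.024 -0.084  0.163]
384 110 78 [-0.024 -0.084  0.161]
```

Run:
```python
from h import *
a=plan(pose(),(m2w([-.12,0,.13]),ori(8.5,20)),20,0.)
from kin import *
s=pose();w=(s[1].inv()*ori(8.5,20)).as_rotvec();q=np.array([-.212,-.491,2.408,.512,.522])
for k in range(1,21):
    p=s[0]+(m2w([-.12,0,.13])-s[0])*k/20;x=(s[1]*Ro.from_rotvec(w*k/20)).as_matrix()[:,0]
    r=least_squares(lambda q:np.r_[(rows(q)[0]@L-p)*5,rows(q)[1]-x],np.clip(q,LO+1e-3,HI-1e-3),bounds=(LO,HI));q=r.x
    print(k,np.round(q,2),round(r.cost,6))
```

```text
[0,5,0,1,0,1.3,0,0,5,0,2,0,1.3,0,0,5,0,1,0,1.3,0,0,5,0,2,0,1.3,0,0,4,0,2,0,1.3,0,0,5,0,2,0,1.3,0,0,5,0,2,0,1.3,0,0,5,0,2,0,1.3,0,0,4,0,2,0,1.3,0,0,5,0,2,0,1.3,0]
[0,4,0,3,0,1.3,0,0,5,0,2,0,1.3,0,0,4,0,3,0,1.3,0,0,5,0,3,0,1.3,0,0,4,0,3,0,1.3,0,0,4,0,3,0,1.3,0,0,4,0,3,0,1.3,0,0,4,0,3,0,1.3,0,0,4,0,3,0,1.3,0,0,4,0,3,0,1.3,0]
end [0.541 0.101 0.13 ]
1 [-0.2  -0.5   2.42  0.53  0.5 ] 0.0
2 [-0.21 -0.49  2.44  0.59  0.47] 0.0
3 [-0.21 -0.49  2.46  0.66  0.44] 0.0
4 [-0.21 -0.48  2.47  0.74  0.41] 0.0
5 [-0.21 -0.47  2.49  0.83  0.38] 0.0
6 [-0.22 -0.46  2.5   0.94  0.35] 0.0
7 [-0.22 -0.45  2.52  1.07  0.33] 0.0
8 [-0.22 -0.43  2.53  1.21  0.32] 0.0
9 [-0.22 -0.42  2.55  1.37  0.31] 0.0
10 [-0.22 -0.4   2.56  1.54  0.31] 0.0
11 [-0.23 -0.38  2.57  1.71  0.32] 0.0
12 [-0.23 -0.35  2.58  1.86  0.34] 1e-06
13 [-0.22 -0.32  2.58  1.98  0.35] 0.0001
14 [-0.22 -0.29  2.58  2.09  0.37] 0.000349
15 [-0.21 -0.26  2.58  2.19  0.39] 0.000717
16 [-0.21 -0.23  2.58  2.29  0.42] 0.001169
17 [-0.2  -0.2   2.58  2.37  0.45] 0.001666
18 [-0.2  -0.16  2.58  2.45  0.49] 0.002166
19 [-0.2  -0.12  2.58  2.51  0.54] 0.002625
20 [-0.19 -0.08  2.58  2.57  0.59] 0.002991
```

Run:
```python
from h import *
from kin import *
q=np.array([-.212,-.491,2.408,.512,.522])
s=pose();way=[(s[0],s[1]),(m2w([-.075,0,.15]),ori(8.5,40)),(m2w([-.05,0,.06]),ori(8.5,25)),(m2w([-.018,0,.055]),ori(8.5,20)),(m2w([-.018,0,.145]),ori(8.5,20)),(m2w([-.018,0,.135]),ori(8.5,20)),(m2w([-.05,0,.135]),ori(8.5,25)),(m2w([-.12,0,.18]),ori(8.5,40))]
for i in range(len(way)-1):
  a,b=way[i],way[i+1];w=(a[1].inv()*b[1]).as_rotvec()
  for k in range(1,6):
    p=a[0]+(b[0]-a[0])*k/5;x=(a[1]*Ro.from_rotvec(w*k/5)).as_matrix()[:,0]
    r=least_squares(lambda q:np.r_[(rows(q)[0]@L-p)*5,rows(q)[1]-x],np.clip(q,LO+1e-3,HI-1e-3),bounds=(LO,HI));q=r.x
    print(i,k,np.round(q,2),round(r.cost,6))
a=plan(pose(),way[1],10,0);a=plan(a,way[2],10,0);a=plan(a,way[3],10,0)
```

```text
0 1 [-0.18 -0.42  2.4   0.55  0.45] 0.0
0 2 [-0.17 -0.35  2.39  0.65  0.38] 0.0
0 3 [-0.15 -0.27  2.37  0.79  0.31] 0.0
0 4 [-0.14 -0.19  2.35  0.99  0.26] 0.0
0 5 [-0.13 -0.11  2.33  1.27  0.22] 0.0
1 1 [-0.13 -0.06  2.37  1.87  0.23] 0.0
1 2 [-0.13  0.    2.39  2.29  0.31] 0.0
1 3 [-0.14  0.08  2.41  2.52  0.43] 0.0
1 4 [-0.14  0.16  2.42  2.65  0.56] 0.0
1 5 [-0.14  0.26  2.42  2.73  0.7 ] 0.0
2 1 [-0.14  0.28  2.41  2.75  0.73] 0.0
2 2 [-0.13  0.31  2.4   2.76  0.76] 0.0
2 3 [-0.13  0.33  2.38  2.77  0.78] 0.0
2 4 [-0.13  0.36  2.37  2.79  0.81] 0.0
2 5 [-0.12  0.38  2.36  2.8   0.84] 0.0
3 1 [-0.12  0.33  2.36  2.78  0.79] 0.0
3 2 [-0.12  0.27  2.37  2.76  0.75] 0.0
3 3 [-0.12  0.22  2.37  2.74  0.7 ] 0.0
3 4 [-0.12  0.17  2.37  2.72  0.65] 0.0
3 5 [-0.12  0.12  2.37  2.68  0.61] 0.0
4 1 [-0.12  0.13  2.37  2.69  0.61] 0.0
4 2 [-0.12  0.13  2.37  2.69  0.62] 0.0
4 3 [-0.12  0.14  2.37  2.7   0.62] 0.0
4 4 [-0.12  0.14  2.37  2.7   0.63] 0.0
4 5 [-0.12  0.15  2.37  2.7   0.63] 0.0
5 1 [-0.13  0.13  2.38  2.68  0.61] 0.0
5 2 [-0.13  0.1   2.39  2.66  0.58] 0.0
5 3 [-0.13  0.08  2.
[... 186 characters left out ...]
0.16 -0.19  2.43  1.78  0.26] 0.0
6 4 [-0.16 -0.25  2.42  1.31  0.26] 0.0
6 5 [-0.17 -0.3   2.41  0.92  0.3 ] 0.0
[0,12,0,-2,0,0.5,0,0,11,0,-2,0,0.5,0,0,12,0,-1,0,0.5,0,0,12,0,-2,0,0.5,0,0,12,0,-1,0,0.5,0,0,11,0,-2,0,0.5,0,0,12,0,-1,0,0.5,0,0,12,0,-1,0,0.5,0,0,12,0,-1,0,0.5,0,0,11,0,-1,0,0.5,0]
end [0.585 0.108 0.15 ]
[0,8,0,5,0,1.5,0,0,7,0,6,0,1.5,0,0,8,0,5,0,1.5,0,0,7,0,6,0,1.5,0,0,7,0,6,0,1.5,0,0,7,0,6,0,1.5,0,0,7,-1,7,0,1.5,0,0,7,0,6,0,1.5,0,0,6,0,7,0,1.5,0,0,7,0,7,0,1.5,0]
end [0.611 0.112 0.06 ]
[0,3,0,-1,0,0.5,0,0,3,0,-1,0,0.5,0,0,3,0,-1,0,0.5,0,0,3,0,0,0,0.5,0,0,3,0,-1,0,0.5,0,0,3,0,-1,0,0.5,0,0,4,0,-1,0,0.5,0,0,3,0,0,0,0.5,0,0,3,0,-1,0,0.5,0,0,3,0,-1,0,0.5,0]
end [0.642 0.117 0.055]
```

```bash
python3 -m jog '[0,12,0,-2,0,0.5,0,0,11,0,-2,0,0.5,0,0,12,0,-1,0,0.5,0,0,12,0,-2,0,0.5,0,0,12,0,-1,0,0.5,0,0,11,0,-2,0,0.5,0,0,12,0,-1,0,0.5,0,0,12,0,-1,0,0.5,0,0,12,0,-1,0,0.5,0,0,11,0,-1,0,0.5,0]'
python3 - <<'E'
from h import *
print(w2m(pose()[0]))
a=plan(pose(),(m2w([-.052,0,.058]),ori(8.5,25)),10,0)
E
```

```text
t: 3.95
ee_pos: [0.588, 0.1059, 0.152]
orientation: [0.938, 0.067, -0.339, 0.027]
force: [0.2, -0.3, -0.0]
finger_gap: 0.0002
[-0.07326648 -0.0028238   0.1519972 ]
[0,8,0,6,0,1.5,0,0,7,-1,6,0,1.5,0,0,7,0,6,0,1.5,0,0,8,0,7,0,1.5,0,0,7,-1,6,0,1.5,0,0,6,0,7,0,1.5,0,0,7,0,7,0,1.5,0,0,7,-1,7,0,1.5,0,0,6,0,8,0,1.5,0,0,6,0,7,0,1.5,0]
end [0.609 0.111 0.058]
```

```bash
python3 -m jog '[0,8,0,6,0,1.5,0,0,7,-1,6,0,1.5,0,0,7,0,6,0,1.5,0,0,8,0,7,0,1.5,0,0,7,-1,6,0,1.5,0,0,6,0,7,0,1.5,0,0,7,0,7,0,1.5,0,0,7,-1,7,0,1.5,0,0,6,0,8,0,1.5,0,0,6,0,7,0,1.5,0]'
python3 - <<'E'
from h import *
s=pose();print(w2m(s[0]),s[1].as_matrix()[:,0])
a=plan(s,(m2w([-.018,0,.053]),ori(8.5,20)),10,0)
E
```

```text
t: 4.95
ee_pos: [0.6055, 0.1128, 0.0645]
orientation: [0.972, 0.072, -0.222, 0.018]
force: [0.2, 0.4, 0.2]
finger_gap: 0.0
[-0.05487604  0.00139581  0.06453381] [ 0.89068505  0.13260107 -0.43485297]
[0,4,0,-1,0,0.6,0,0,4,0,0,0,0.6,0,0,3,0,-1,0,0.6,0,0,4,1,0,0,0.6,0,0,4,0,0,0,0.6,0,0,4,0,-1,0,0.6,0,0,4,0,0,0,0.6,0,0,4,0,0,0,0.6,0,0,4,0,-1,0,0.6,0,0,3,0,0,0,0.6,0]
end [0.642 0.117 0.053]
```

```bash
python3 -m jog '[0,4,0,-1,0,0.6,0,0,4,0,0,0,0.6,0,0,3,0,-1,0,0.6,0,0,4,1,0,0,0.6,0,0,4,0,0,0,0.6,0,0,4,0,-1,0,0.6,0,0,4,0,0,0,0.6,0,0,4,0,0,0,0.6,0,0,0,0,0,0,0,0,0,0,0,0,0,0,0]'
python3 - <<'E'
from h import *
s=pose();print(w2m(s[0]),s[1].as_matrix()[:,0])
a=plan(s,(w2m(0*s[0])*0+m2w([-.019,0,.144]),ori(8.5,20)),20,0)
E
```

```text
t: 5.95
ee_pos: [0.6326, 0.1181, 0.0526]
orientation: [0.98, 0.074, -0.185, 0.014]
force: [0.6, 0.4, -0.0]
finger_gap: -0.0
[-0.02732417  0.00266911  0.05261127] [ 0.92077139  0.13991428 -0.36414837]
[0,-1,0,-4,0,0.1,0,0,-2,0,-5,0,0.1,0,0,-1,0,-4,0,0.1,0,0,-1,1,-5,0,0.1,0,0,-1,0,-4,0,0.1,0,0,-2,0,-4,0,0.1,0,0,-1,0,-5,0,0.1,0,0,-1,0,-4,0,0.1,0,0,-1,0,-5,0,0.1,0,0,-1,0,-4,0,0.1,0]
[0,-2,1,-5,0,0.1,0,0,-1,0,-4,0,0.1,0,0,-1,0,-4,0,0.1,0,0,-1,0,-5,0,0.1,0,0,-1,0,-4,0,0.1,0,0,-1,0,-5,0,0.1,0,0,-2,0,-4,0,0.1,0,0,-1,0,-5,0,0.1,0,0,-1,1,-4,0,0.1,0,0,-1,0,-5,0,0.1,0]
end [0.641 0.116 0.144]
```

```bash
python3 -m jog '[0,3,0,0,0,0,0,0,3,0,0,0,0,0,0,2,0,0,0,0,0,0,0,0,0,0,0,0,0,-2,0,-4,0,0,0,0,-1,0,-4,0,0,0,0,-2,0,-4,0,0,0,0,-2,0,-5,0,0,0,0,-2,0,-5,0,0,0,0,-1,0,-4,0,0,0]'
python3 - <<'E'
from h import *
s=pose();print(w2m(s[0]),s[1].as_matrix()[:,0])
E
```

```text
t: 6.95
ee_pos: [0.6389, 0.1191, 0.0765]
orientation: [0.98, 0.074, -0.187, 0.014]
force: [-2.1, -2.4, -7.1]
finger_gap: -0.0001
[-0.02097075  0.00268805  0.07652621] [ 0.91934841  0.13923215 -0.36798493]
```

```bash
python3 -m jog '[0,-2,0,-5,0,0,0,0,-2,0,-5,0,0,0,0,-2,0,-5,0,0,0,0,-2,0,-5,0,0,0,0,-2,0,-5,0,0,0,0,-2,0,-5,0,0,0,0,-2,0,-5,0,0,0,0,-2,0,-5,0,0,0,0,-2,0,-5,0,0,0,0,-2,0,-5,0,0,0]'
python3 - <<'E'
from h import *
s=pose();print(w2m(s[0]),s[1].as_matrix()[:,0])
p,d=grab_frame("wrist");cv2.imwrite("pics/w2.png",p);np.save("pics/w2.npy",d)
E
```

```text
t: 7.95
ee_pos: [0.6391, 0.1191, 0.1315]
orientation: [0.98, 0.074, -0.185, 0.014]
force: [-4.4, -2.3, -7.9]
finger_gap: -0.0002
[-0.02077227  0.00271772  0.13153494] [ 0.92046314  0.13957601 -0.36505636]
```

View pics/w2.png

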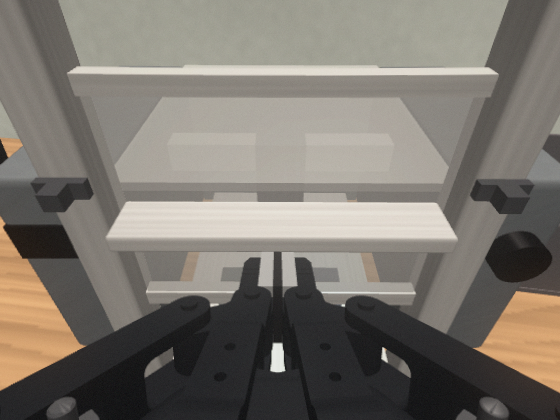

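Run:
```python
from h import *
c=cam("wrist");d=np.load("pics/w2.npy");P=cloud(c,d)
for u,vs in((60,range(180,214,3)),(500,range(180,214,3)),(200,range(208,254,4)),(380,range(208,254,4))):
  for v in vs: print(u,v,np.round(w2m(P[v,u-3:u+4].mean(0)),4))
```

```text
60 180 [-0.0115  0.0879  0.1718]
60 183 [-0.0138  0.0867  0.172 ]
60 186 [-0.0157  0.0858  0.1719]
60 189 [-0.0177  0.0848  0.1719]
60 192 [-0.0189  0.0844  0.1714]
60 195 [-0.0198  0.0843  0.1707]
60 198 [-0.0203  0.0843  0.1697]
60 201 [-0.0207  0.0846  0.1685]
60 204 [-0.0214  0.0846  0.1676]
60 207 [-0.0216  0.085   0.1664]
60 210 [-0.0213  0.0857  0.1647]
60 213 [-0.0095  0.0956  0.1535]
500 180 [-0.0109 -0.0845  0.1718]
500 183 [-0.0129 -0.0836  0.1718]
500 186 [-0.0146 -0.0828  0.1716]
500 189 [-0.0166 -0.0818  0.1716]
500 192 [-0.0175 -0.0817  0.1708]
500 195 [-0.018  -0.0818  0.1698]
500 198 [-0.0188 -0.0818  0.169 ]
500 201 [-0.0195 -0.0817  0.1681]
500 204 [-0.0203 -0.0817  0.1672]
500 207 [-0.0206 -0.082   0.1661]
500 210 [-0.0216 -0.0818  0.1653]
500 213 [-0.0188 -0.0845  0.1616]
200 208 [nan nan nan]
200 212 [-0.0094  0.036   0.154 ]
200 216 [-0.012   0.0355  0.154 ]
200 220 [nan nan nan]
200 224 [-0.017   0.0347  0.1538]
200 228 [-0.0194  0.0342  0.1538]
200 232 [-0.0214  0.0339  0.1535]
200 236 [-0.0241  0.0334  0.1537]
200 240 [-0.0255  0.0333  0.1529]
200 244 [-0.0255  0.0336  0.1507]
200 248 [-0.0256  0.0338  0.1486]
200 252 [-0.0007  0.0419  0.1208]
380 208 [-0.0063 -0.0421  0.154 ]
380 212 [-0.009  -0.0415  0.154 ]
380 216 [-0.0117 -0.0409  0.154 ]
380 220 [-0.0142 -0.0403  0.1539]
380 224 [-0.017  -0.0396  0.1541]
380 228 [-0.0189 -0.0393  0.1536]
380 232 [-0.0215 -0.0387  0.1538]
380 236 [-0.0239 -0.0381  0.1538]
380 240 [-0.0257 -0.0378  0.1533]
380 244 [-0.0259 -0.0381  0.1514]
380 248 [-0.0258 -0.0385  0.149 ]
380 252 [-0.0254 -0.0391  0.1463]
```

```bash
python3 -m jog '[0,-2,0,-4,0,0,0,0,-2,0,-4,0,0,0,0,-1,0,-4,0,0,0,0,-1,0,-2,0,0,0,0,0,0,0,0,0,0,0,0,0,0,0,0,0,0,0,0,0,0,0,0,0,0,0,0,0,0,0,0,0,0,0,0,0,0,0,0,0,0,0,0,0]'
cat > meas.py <<'E'
from h import *
import sys
p,d=grab_frame("wrist");cv2.imwrite(f"pics/{sys.argv[1]}.png",p);c=cam("wrist");P=cloud(c,d);M=w2m(P.reshape(-1,3)).reshape(P.shape)
print(w2m(pose()[0]),robot.sense()['force'])
x,y,z=M[...,0],M[...,1],M[...,2]
k=(x>-.024)&(x<-.006)&(abs(y)<.06)&(z>.08);H=np.histogram(z[k],np.arange(.08,.30,.001));i=H[0].argmax();zt=np.median(z[k&(abs(z-H[1][i])<.003)]);print('ledge top',zt,H[0][i])
for sg in(1,-1):
  k=(x>-.020)&(x<-.011)&(abs(y*sg-.087)<.012)&(z>.155)&(z<.2);g=z[k&(p.max(2)<130)];print('ptr top',np.percentile(g,[50,80,90]),len(g))
E
python3 meas.py w3
```

```text
t: 9.0
ee_pos: [0.6393, 0.1192, 0.1475]
orientation: [0.98, 0.074, -0.184, 0.014]
force: [-6.9, -2.5, -4.4]
finger_gap: 0.0002
[-0.02053188  0.00270031  0.14756502] [-6.00110552 -2.2037015  -4.91140497]
ledge top 0.16932628815796674 5918
ptr top [0.17053334 0.17133601 0.17160142] 913
ptr top [0.17064147 0.17140732 0.17202024] 1044
```

View pics/w3.png

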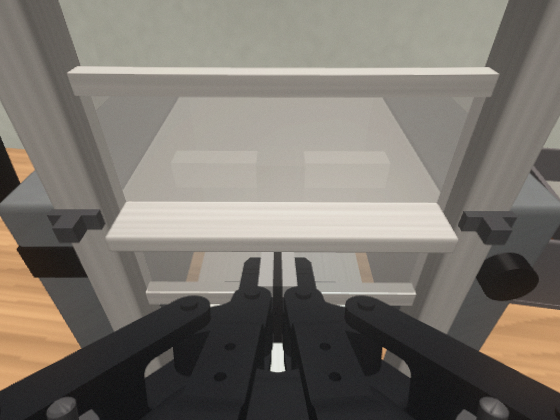

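```bash
python3 -m jog '[0,-1,0,-2,0,0,0,0,0,0,0,0,0,0,0,0,0,0,0,0,0,0,1,0,3,0,0,0,0,1,0,4,0,0,0,0,2,0,4,0,0,0,0,0,0,0,0,0,0,0,-9,0,4,0,0,0,0,-14,0,5,0,0,0,0,-14,0,5,0,0,0,0,0,0,0,0,0,0]'
python3 meas.py w4
```

```text
[-0.02057758  0.00274088  0.14749671] [-6.56725414 -2.67386238 -5.2423888 ]
ledge top 0.16925018766349265 5644
ptr top [0.17037246 0.1712626  0.1715329 ] 923
ptr top [0.17058797 0.17139723 0.17477291] 1086$: bad value
```

```bash
python3 -m jog '[0,-1,0,-2,0,0,0, 0,0,0,0,0,0,0, 0,1,0,3,0,0,0, 0,1,0,4,0,0,0, 0,2,0,4,0,0,0, 0,0,0,0,0,0,0, 0,-9,0,4,0,0,0, 0,-14,0,5,0,0,0, 0,-14,0,5,0,0,0, 0,0,0,0,0,0,0]'
python3 meas.py w4
```

```text
t: 10.1
ee_pos: [0.5976, 0.1131, 0.1371]
orientation: [0.98, 0.074, -0.185, 0.014]
force: [-0.4, 0.2, -0.5]
finger_gap: 0.0001
[-0.06137918  0.00252939  0.13781219] [ 0.43038344  0.12087319 -0.71144738]
ledge top 0.17209582951498878 2918
ptr top [0.1700095  0.1717319  0.17200291] 616
ptr top [0.17020314 0.17173514 0.17197792] 604
```

View pics/w4.png

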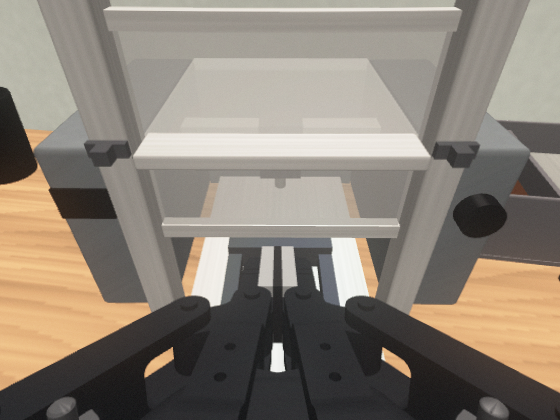

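The ledge and pointer tops both read 0.172, so the sash is set. Next I fetch the carrier and check the path for feasibility.

```bash
cat >> kin.py <<'E'
def check(q,way,n=6):
    q=np.array(q)[:5];pq=q
    for i in range(len(way)-1):
      a,b=way[i],way[i+1];w=(a[1].inv()*b[1]).as_rotvec()
      for k in range(1,n+1):
        p=a[0]+(b[0]-a[0])*k/n;x=(a[1]*Ro.from_rotvec(w*k/n)).as_matrix()[:,0]
        r=least_squares(lambda q:np.r_[(rows(q)[0]@L-p)*5,rows(q)[1]-x],np.clip(q,LO+1e-3,HI-1e-3),bounds=(LO,HI));q=r.x
        print(i,k,np.round(q,2),round(r.cost,6))
    return q
E
python3 - <<'E'
from h import *
from kin import *
s=pose();print(robot.sense()['joint_pos'].round(2))
A=(np.array([.42,-.06,.2]),ori(0,70));B=(np.array([.449,-.145,.20]),ori(-12,90))
check(robot.sense()['joint_pos'],[s,A,B])
a=plan(s,A,15,0.5);plan(a,B,5,.5)
# push feasibility
for x in(-.26,-.12):
  for p in(60,75): print(x,p,[np.round(q,2) for q in ik(m2w([x,0,.032]),ori(8.5,p).as_matrix()[:,0])])
E
```

```text
[-0.17  0.23  2.37  2.68  0.7  -1.32]
0 1 [-0.23 -0.15  2.49  2.18  0.38] 0.0
0 2 [-0.31 -0.29  2.48  1.33  0.34] 0.0
0 3 [-0.38 -0.39  2.44  0.75  0.49] 0.0
0 4 [-0.45 -0.44  2.39  0.48  0.68] 0.0
0 5 [-0.51 -0.45  2.33  0.33  0.86] 0.0
0 6 [-0.56 -0.43  2.26  0.22  1.03] 0.0
1 1 [-0.56 -0.37  2.21  0.17  1.06] 0.0
1 2 [-0.56 -0.3   2.15  0.13  1.09] 0.0
1 3 [-0.56 -0.24  2.09  0.09  1.13] 0.0
1 4 [-0.56 -0.17  2.03  0.06  1.18] 0.0
1 5 [-0.57 -0.11  1.97  0.03  1.22] 0.0
1 6 [-0.57 -0.04  1.91  0.    1.27] 0.0
[0.5,-14,10,1,0.4,-3.2,0.4,0.5,-14,9,2,0.4,-3.2,0.4,0.5,-14,10,2,0.4,-3.2,0.4,0.5,-13,10,4,0.4,-3.2,0.4,0.5,-14,10,3,0.4,-3.2,0.4,0.5,-13,10,5,0.4,-3.2,0.4,0.5,-12,11,5,0.4,-3.2,0.4,0.5,-12,10,6,0.4,-3.2,0.4,0.5,-12,11,6,0.4,-3.2,0.4,0.5,-12,10,7,0.4,-3.2,0.4]
[0.5,-11,11,8,0.4,-3.2,0.4,0.5,-10,11,8,0.4,-3.2,0.4,0.5,-10,11,8,0.4,-3.2,0.4,0.5,-9,11,9,0.4,-3.2,0.4,0.5,-9,12,10,0.4,-3.2,0.4]
end [ 0.42 -0.06  0.2 ]
[0.5,2,17,-5,2.5,-4.1,0.4,0.5,2,17,-7,2.5,-4.1,0.4,0.5,1,16,-7,2.5,-4.1,0.4,0.5,1,16,-8,2.5,-4.1,0.4,0.5,1,16,-8,2.5,-4.1,0.4]
end [ 0.449 -0.145  0.2  ]
-0.26 60 []
-0.26 75 [array([-0.16, -0.16,  2.43,  0.13,  0.63])]
-0.12 60 [array([-0.1 ,  0.08,  2.28,  0.44,  0.3 ])]
-0.12 75 [array([-0.06,  0.18,  2.09,  0.09,  0.62])]
```

```bash
python3 -m jog '[0.5,-14,10,1,0.4,-3.2,0.4,0.5,-14,9,2,0.4,-3.2,0.4,0.5,-14,10,2,0.4,-3.2,0.4,0.5,-13,10,4,0.4,-3.2,0.4,0.5,-14,10,3,0.4,-3.2,0.4,0.5,-13,10,5,0.4,-3.2,0.4,0.5,-12,11,5,0.4,-3.2,0.4,0.5,-12,10,6,0.4,-3.2,0.4,0.5,-12,11,6,0.4,-3.2,0.4,0.5,-12,10,7,0.4,-3.2,0.4]'
python3 - <<'E'
from h import *
from kin import *
s=pose();print(robot.sense()['joint_pos'].round(2),s[0],s[1].as_matrix()[:,0])
plan(s,(np.array([.445,-.144,.20]),ori(-12,90)),10,.6)
E
```

```text
t: 11.15
ee_pos: [0.4998, 0.0198, 0.1708]
orientation: [0.911, 0.044, -0.41, 0.006]
force: [0.1, 0.7, 0.7]
finger_gap: 0.043
[-0.43 -0.35  2.41  0.72  0.55  0.54] [0.49982461 0.01984482 0.17079057] [ 0.66065027  0.07589573 -0.74684741]
[0.6,-7,16,3,1.6,-4.1,0.8,0.6,-7,16,3,1.6,-4.1,0.8,0.6,-6,16,3,1.6,-4.1,0.8,0.6,-6,16,3,1.6,-4.1,0.8,0.6,-5,17,3,1.6,-4.1,0.8,0.6,-5,16,2,1.6,-4.1,0.8,0.6,-4,17,3,1.6,-4.1,0.8,0.6,-4,17,3,1.6,-4.1,0.8,0.6,-4,17,2,1.6,-4.1,0.8,0.6,-3,17,2,1.6,-4.1,0.8]
end [ 0.445 -0.144  0.2  ]
```

```bash
python3 -m jog '[0.6,-7,16,3,1.6,-4.1,0.8,0.6,-7,16,3,1.6,-4.1,0.8,0.6,-6,16,3,1.6,-4.1,0.8,0.6,-6,16,3,1.6,-4.1,0.8,0.6,-5,17,3,1.6,-4.1,0.8,0.6,-5,16,2,1.6,-4.1,0.8,0.6,-4,17,3,1.6,-4.1,0.8,0.6,-4,17,3,1.6,-4.1,0.8,0.6,-4,17,2,1.6,-4.1,0.8,0.6,-3,17,2,1.6,-4.1,0.8]'
python3 - <<'E'
from h import *
s=pose();print(robot.sense()['joint_pos'].round(2),s[0],s[1].as_matrix().round(3))
p,d=grab_frame("wrist");s=pose();cv2.imwrite("pics/w5.png",p);np.save("pics/w5.npy",d);print(s[0])
c=cam("wrist");P=cloud(c,d);np.save("pics/w5P.npy",P)
k=(P[...,2]>.05)&(P[...,2]<.075);v,u=np.nonzero(k);print(len(u))
for q in("carrier_fin","tail_bar"):
        print(q,[(np.round(r['box'],0).tolist(),round(r['confidence'],2)) for r in models.look_for("wrist",q)][:4])
E
```

```text
t: 12.15
ee_pos: [0.4457, -0.1443, 0.1998]
orientation: [0.704, -0.079, -0.702, -0.076]
force: [0.7, 0.6, -0.9]
finger_gap: 0.0512
[-0.57 -0.03  1.9  -0.    1.27  1.23] [ 0.44566878 -0.14426646  0.19982307] [[ 0.002 -0.217 -0.976]
 [-0.005 -0.976  0.217]
 [-1.     0.004 -0.003]]
[ 0.44635253 -0.14684322  0.20047091]
7527
carrier_fin [([40.0, 359.0, 80.0, 64.0], 0.97), ([423.0, 338.0, 167.0, 134.0], 0.96), ([276.0, 176.0, 74.0, 187.0], 0.66)]
tail_bar [([42.0, 360.0, 79.0, 58.0], 0.81), ([274.0, 174.0, 70.0, 180.0], 0.71), ([423.0, 337.0, 164.0, 128.0], 0.66)]
```

View pics/w5.png

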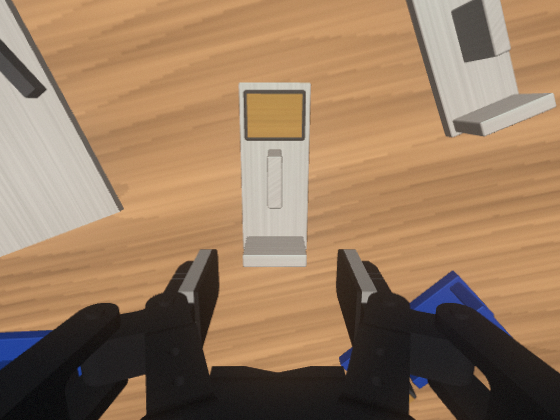

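Run:
```python
from h import *
P=np.load("pics/w5P.npy");c=cam("wrist")
def ob(u0,u1,v0,v1,z0,z1):
    m=P[v0:v1,u0:u1].reshape(-1,3);m=m[(m[:,2]>z0)&(m[:,2]<z1)]
    r=cv2.minAreaRect(m[:,:2].astype(np.float32)*1000);print(len(m),np.round(m.mean(0),4),np.round(np.median(m[:,2]),4),r)
ob(255,295,142,220,.055,.066)   # fin top
ob(235,315,80,142,.045,.056)    # block top
ob(235,315,230,275,.055,.066)   # tail top
ob(235,320,75,275,.010,.018) # base
Q=px2w(c,[(240,83),(311,83)],z=.014);print(Q,Q.mean(0))
```

```text
737 [ 0.4528 -0.147   0.061 ] 0.061 ((452.1597595214844, -146.77560424804688), (10.889506340026855, 43.21520233154297), 77.34963989257812)
3105 [ 0.5038 -0.1585  0.0504] 0.0508 ((503.1911926269531, -158.343994140625), (50.00548553466797, 39.54570770263672), 77.39942169189453)
942 [ 0.3849 -0.1317  0.0606] 0.061 ((384.0238342285156, -131.4635009765625), (55.64030838012695, 12.29321575164795), 77.27792358398438)
6589 [ 0.4459 -0.1456  0.0151] 0.0151 ((451.6118469238281, -146.86659240722656), (64.06095123291016, 158.6265869140625), 77.2429428100586)
[[ 0.5362994  -0.13091706  0.014     ]
 [ 0.52286299 -0.19189644  0.014     ]] [ 0.5295812  -0.16140675  0.014     ]
```

Run:
```python
from h import *
s=pose();print(s[0]);plan(s,(np.array([.4518,-.1468,.020]),ori(-12.6,90)),9,.6)
```

```text
[ 0.44626546 -0.14400719  0.19918979]
[0.6,20,0,-1,0,0,0,0.6,20,0,0,0,0,0,0.6,20,0,-1,0,0,0,0.6,20,0,0,0,0,0,0.6,20,1,-1,0,0,0,0.6,19,0,0,0,0,0,0.6,20,0,-1,0,0,0,0.6,20,0,0,0,0,0,0.6,20,0,-1,0,0,0]
end [ 0.452 -0.147  0.02 ]
```

```bash
python3 -m jog '[0.6,20,0,-1,0,0,0,0.6,20,0,-1,0,0,0,0.6,20,0,-1,0,0,0,0.6,20,1,0,0,0,0,0.6,20,1,-1,0,0,0,0.6,19,0,0,0,0,0,0.6,20,0,-1,0,0,0,0.6,20,0,0,0,0,0,0.6,20,0,-1,0,0,0,0.6,0,0,0,0,0,0]' 
python3 -m jog '[0.6,0,0,0,0,0,0,0,0,0,0,0,0,0,0,0,0,0,0,0,0,0,0,0,0,0,0,0,0,0,0,0,0,0,0,0,0,0,0,0,0,0,0,0,0,0,0,0,0,0,0,0,0,0,0,0,0,0,0,0,0,0,0,0,0,0,0,0,0,0]' 60
```

```text
t: 13.3
ee_pos: [0.4493, -0.1454, 0.0178]
orientation: [0.703, -0.077, -0.703, -0.076]
force: [-0.5, 0.7, 0.5]
finger_gap: 0.0512
t: 14.3
ee_pos: [0.4523, -0.1476, 0.0211]
orientation: [0.705, -0.078, -0.701, -0.075]
force: [-0.1, 3.6, 7.5]
finger_gap: 0.0113
```

Run:
```python
from h import *
s=(np.array([.4520,-.1470,.0205]),ori(-12.6,90))
print(m2w([-.17,0,0]))
a=plan(s,(s[0]+[0,0,.060],s[1]),4,0);t=m2w([-.165,0,.080]);a=plan(a,(t,ori(8.5,90)),13,0)
```

```text
[0.4918673 0.0943724 0.       ]
[0,-15,0,0,0,0,0,0,-15,0,0,0,0,0,0,-15,0,0,0,0,0,0,-15,0,0,0,0,0]
end [ 0.452 -0.147  0.08 ]
[0,0,-19,1,-1.6,0,0,0,0,-19,0,-1.6,0,0,0,0,-19,0,-1.6,0,0,0,0,-19,-1,-1.6,0,0,0,0,-19,-2,-1.6,0,0,0,0,-18,-2,-1.6,0,0,0,0,-19,-2,-1.6,0,0,0,0,-19,-3,-1.6,0,0,0,0,-19,-4,-1.6,0,0,0,0,-18,-4,-1.6,0,0]
[0,0,-18,-4,-1.6,0,0,0,0,-19,-5,-1.6,0,0,0,1,-18,-6,-1.6,0,0]
end [0.497 0.095 0.08 ]
```

```bash
python3 -m jog '[0,-6,0,0,0,0,0,0,-14,0,0,0,0,0,0,-20,0,0,0,0,0,0,-20,0,0,0,0,0,0,0,-10,1,-1,0,0,0,0,-19,0,-1.6,0,0,0,0,-19,0,-1.6,0,0,0,0,-19,0,-1.6,0,0,0,0,-19,-1,-1.6,0,0,0,0,-19,-2,-1.6,0,0]' 80
python3 - <<'E'
from h import *
s=pose();print(s[0],s[1].as_matrix()[:,0].round(3),robot.sense()['force'],robot.sense()['finger_gap'])
plan(s,(m2w([-.165,0,.080]),ori(8.5,90)),9,0)
E
```

```text
t: 15.3
ee_pos: [0.4676, -0.0418, 0.0781]
orientation: [0.707, -0.022, -0.706, -0.019]
force: [0.7, -0.4, -4.9]
finger_gap: 0.0112
[ 0.46763325 -0.04181719  0.0780926 ] [ 0.001 -0.004 -1.   ] [ 0.67742708 -0.44512397 -4.94222723] 0.011246877318621496
[0,0,-15,-2,-1.3,0,0,0,-1,-16,-3,-1.3,0,0,0,0,-15,-3,-1.3,0,0,0,0,-15,-3,-1.3,0,0,0,0,-15,-4,-1.3,0,0,0,-1,-15,-4,-1.3,0,0,0,0,-15,-5,-1.3,0,0,0,0,-15,-4,-1.3,0,0,0,0,-15,-6,-1.3,0,0]
end [0.497 0.096 0.08 ]
```

```bash
python3 -m jog '[0,0,-15,-2,-1.3,0,0,0,-1,-16,-3,-1.3,0,0,0,0,-15,-3,-1.3,0,0,0,0,-15,-3,-1.3,0,0,0,0,-15,-4,-1.3,0,0,0,-1,-15,-4,-1.3,0,0,0,0,-15,-5,-1.3,0,0,0,0,-15,-4,-1.3,0,0,0,0,-12,-4,-1.3,0,0,0,0,0,0,0,0,0]'
python3 - <<'E'
from h import *
p,d=grab_frame("wrist");s=pose();c=cam("wrist");P=cloud(c,d);np.save("pics/w6P.npy",P);cv2.imwrite("pics/w6.png",p)
p,d=grab_frame("top");cv2.imwrite("pics/t6.png",cv2.resize(p[45:245,170:410],None,fx=3.3,fy=3,interpolation=cv2.INTER_CUBIC))
print(s[0],w2m(s[0]),s[1].as_matrix().round(3))
E
```

```text
t: 16.3
ee_pos: [0.4963, 0.0922, 0.08]
orientation: [0.706, 0.05, -0.705, 0.053]
force: [0.2, -0.2, -4.8]
finger_gap: 0.0111
[0.49631976 0.09132089 0.08019243] [-0.1660475  -0.00367611  0.08019243] [[ 0.002  0.145 -0.989]
 [-0.005 -0.989 -0.145]
 [-1.     0.005 -0.001]]
```

View pics/w6.png

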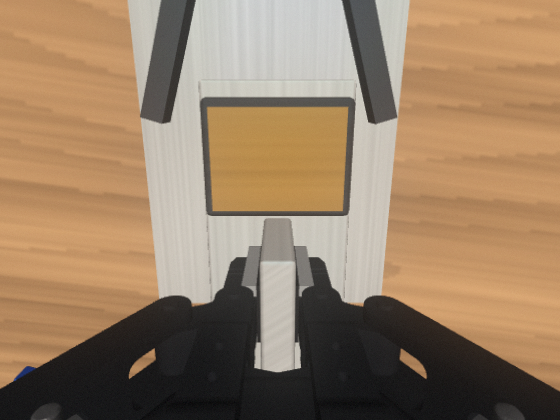

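View pics/t6.png

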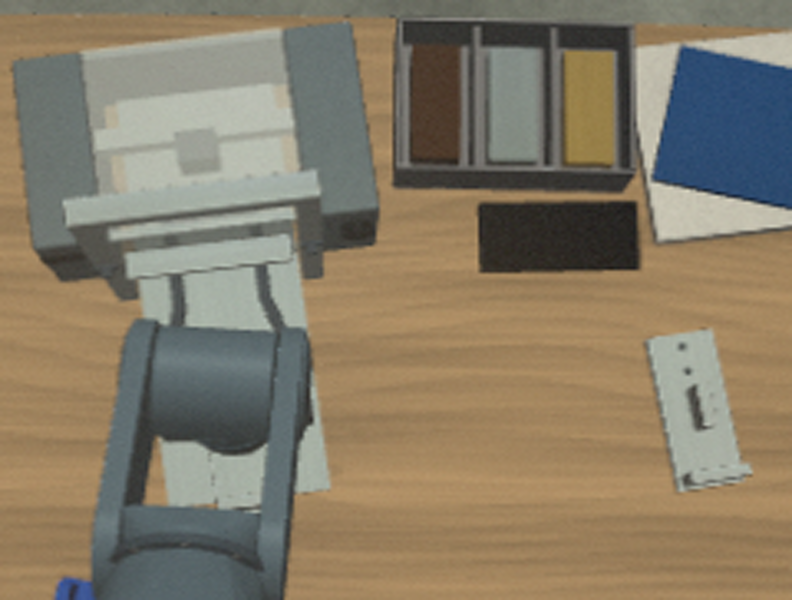

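Run:
```python
from h import *
P=np.load("pics/w6P.npy");c=cam("wrist")
M=w2m(P.reshape(-1,3)).reshape(P.shape);z=M[...,2]
k=(z>.022)&(z<.031);v,u=np.nonzero(k)
for sg in(-1,1):
    kk=k&(M[...,1]*sg>.03)&(abs(M[...,1])<.08);m=M[kk];print(sg,len(m),'tip x',np.percentile(m[:,0],[0,1,3]),'z',np.median(m[:,2]))
    t=m[m[:,0]<m[:,0].min()+.01];print(' y range at tip',np.percentile(t[:,1],[2,98]))
for v0 in(20,150,250):
    r=M[v0];b=r[(r[:,2]>.006)&(r[:,2]<.015)];print(v0,b[:,1].min(),b[:,1].max(),b[:,0].mean(),np.median(b[:,2]))
```

```text
-1 3228 tip x [-0.10801321 -0.1063401  -0.10477114] z 0.026468631943057278
 y range at tip [-0.06773771 -0.05483151]
1 3255 tip x [-0.10779619 -0.10608012 -0.10451217] z 0.026450178044419525
 y range at tip [0.05589936 0.06887465]
20 -0.0745468721983238 0.0751546356112852 -0.05441155672130035 0.010490587298525172
150 -0.07416668361857055 0.07537202929667021 -0.12452983489296168 0.01071149223559991
250 -0.07365654380509461 0.07630801408507795 -0.18946218994564237 0.010551345000514533
```

```bash
python3 -m jog '[0,0,-2,0,0,0,0,0,8,-2,0,0,0,0,0,10,0,0,0,0,0,0,10,0,0,0,0,0,0,9,0,0,0,0,0,0,6,0,0,0,0,0,0,4,0,0,0,0,0,0,2,0,0,0,0,0,0,0,0,0,0,0,0,0,0,0,0,0,0,0]'
```

```text
t: 17.4
ee_pos: [0.4971, 0.0942, 0.0324]
orientation: [0.707, 0.049, -0.704, 0.053]
force: [-0.3, -0.6, -5.3]
finger_gap: 0.0109
```

```bash
python3 -m jog '[0,1,0,0,0,0,0,0,1,0,0,0,0,0,0,0,0,0,0,0,0,0.5,0,0,0,0,0,0,0.5,0,0,0,0,0,0,0.5,0,0,0,0,0,0,0.5,0,0,0,0,0,0,0.5,0,0,0,0,0,0,0.5,0,0,0,0,0,0,0.5,0,0,0,0,0,0]'
python3 -m jog '[0.5,-5,0,0,0,0,0,0.5,-15,0,0,0,0,0,0.5,-20,0,0,0,0,0,0.5,-20,0,0,0,0,0,0.5,-20,0,0,0,0,0,0.5,-20,0,5,0,0,0,0.5,-20,0,10,0,0,0,0.5,-10,0,10,0,0,0,0.5,0,0,10,0,0,0,0.5,0,0,5,0,0,0]'
python3 - <<'E'
from h import *
p,d=grab_frame("wrist");s=pose();c=cam("wrist");P=cloud(c,d);cv2.imwrite("pics/w7.png",p)
print(robot.sense()['joint_pos'].round(2),w2m(s[0]))
M=w2m(P.reshape(-1,3)).reshape(P.shape);np.save("pics/w7M.npy",M)
E
```

```text
t: 18.4
ee_pos: [0.4968, 0.0942, 0.03]
orientation: [0.706, 0.049, -0.704, 0.052]
force: [0.8, -1.0, 0.9]
finger_gap: 0.0428
t: 19.4
ee_pos: [0.4557, 0.0891, 0.1598]
orientation: [0.706, 0.049, -0.704, 0.052]
force: [-0.1, -0.2, 0.0]
finger_gap: 0.0426
[-0.06  0.01  1.95 -0.    1.18  1.37] [-2.07210156e-01  2.01561935e-04  1.59257948e-01]
```

View pics/w7.png

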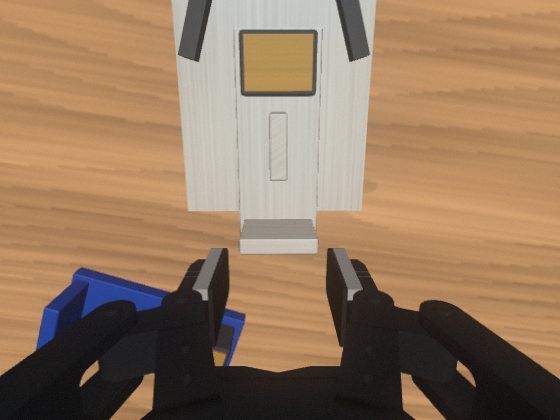

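Run:
```python
from h import *
from kin import *
M=np.load("pics/w7M.npy");p=cv2.imread("pics/w7.png")
b=(p[...,0]>90)&(p[...,2]<60)&(p[...,1]<80);b[:260]=0;m=M[b];m=m[np.isfinite(m[:,0])];m=m[m[:,2]<.07];print('blue y min',np.percentile(m[:,1],[0,1,5]),'x max',np.percentile(m[:,0],[95,99,100]))
for nm,(u0,u1,v0,v1,z0,z1) in dict(fin=(262,295,105,188,.062,.078),tail=(235,325,215,260,.062,.078)).items():
    m=M[v0:v1,u0:u1].reshape(-1,3);m=m[(m[:,2]>z0)&(m[:,2]<z1)];r=cv2.minAreaRect(m[:,:2].astype(np.float32)*1000);print(nm,len(m),r,np.median(m[:,2]))
s=pose()
for x in(-.27,-.26,-.25,-.115):
  for pt in(65,70,75,80): print(x,pt,[np.round(q,2) for q in ik(m2w([x,0,.036]),ori(8.5,pt).as_matrix()[:,0])])
```

```text
blue y min [0.03169676 0.03479265 0.04003622] x max [-0.29001403 -0.28670236 -0.285281  ]
fin 1206 ((-167.05032348632812, -1.1167054176330566), (43.802833557128906, 11.652405738830566), 0.33368927240371704) 0.06974460069513255
tail 1446 ((-236.39939880371094, -1.0406951904296875), (55.16515350341797, 12.251907348632812), 89.68869018554688) 0.06971032650722148
-0.27 65 []
-0.27 70 [array([-0.19, -0.26,  2.52,  0.22,  0.57])]
-0.27 75 [array([-0.17, -0.2 ,  2.45,  0.13,  0.64])]
-0.27 80 [array([-0.14, -0.14,  2.39,  0.07,  0.73])]
-0.26 65 [array([-0.21, -0.28,  2.56,  0.33,  0.48])]
-0.26 70 [array([-0.18, -0.23,  2.49,  0.21,  0.55])]
-0.26 75 [array([-0.16, -0.17,  2.43,  0.13,  0.64])]
-0.26 80 [array([-0.13, -0.11,  2.36,  0.07,  0.72])]
-0.25 65 [array([-0.2 , -0.25,  2.53,  0.33,  0.46])]
-0.25 70 [array([-0.17, -0.2 ,  2.47,  0.21,  0.55])]
-0.25 75 [array([-0.15, -0.14,  2.4 ,  0.13,  0.63])]
-0.25 80 [array([-0.13, -0.08,  2.34,  0.07,  0.72])]
-0.115 65 [array([-0.09,  0.11,  2.2 ,  0.25,  0.41])]
-0.115 70 [array([-0.07,  0.15,  2.14,  0.15,  0.52])]
-0.115 75 [array([-0.06,  0.18,  2.07,  0.09,  0.63])]
-0.115 80 [array([-0.05,  0.23,  2.  ,  0.05,  0.74])]
```

Run:
```python
from h import *
a=plan(pose(),(m2w([-.267,-.001,.110]),ori(8.3,75)),6,0);a=plan(a,(m2w([-.267,-.001,.036]),ori(8.3,75)),4,0)
```

```text
[0,8,0,10,0,2.5,0,0,8,0,10,0,2.5,0,0,7,1,11,0,2.5,0,0,7,0,11,0,2.5,0,0,6,0,11,0,2.5,0,0,6,0,12,0,2.5,0]
end [0.396 0.079 0.11 ]
[0,18,0,5,0,0,-0.1,0,18,0,4,0,0,-0.1,0,18,0,5,0,0,-0.1,0,18,0,5,0,0,-0.1]
end [0.396 0.079 0.036]
```

```bash
python3 -m jog '[0,8,0,10,0,2.5,0,0,8,0,10,0,2.5,0,0,7,1,11,0,2.5,0,0,7,0,11,0,2.5,0,0,6,0,11,0,2.5,0,0,6,0,12,0,2.5,0,0,18,0,5,0,0,0,0,18,0,4,0,0,0,0,18,0,5,0,0,0,0,17,0,5,0,0,0]'
python3 - <<'E'
from h import *
p,d=grab_frame("wrist");s=pose();cv2.imwrite("pics/w8.png",p);print(w2m(s[0]),s[1].as_matrix().round(3))
plan(s,(m2w([-.165,-.0,.036]),ori(8.3,75)),10,0)
E
```

```text
t: 20.45
ee_pos: [0.3972, 0.0789, 0.036]
orientation: [0.792, 0.055, -0.606, 0.045]
force: [-0.2, 0.0, -0.1]
finger_gap: 0.0
[-0.26801795 -0.00077238  0.03357281] [[ 0.255  0.143 -0.956]
 [ 0.033 -0.99  -0.139]
 [-0.966  0.003 -0.257]]
[0,2,0,-10,0,0,0,0,3,0,-10,0,0,0,0,2,0,-10,0,0,0,0,3,-1,-10,0,0,0,0,2,0,-10,0,0,0,0,2,0,-10,0,0,0,0,3,0,-10,0,0,0,0,2,0,-10,0,0,0,0,3,0,-10,0,0,0,0,2,0,-10,0,0,0]
end [0.497 0.095 0.036]
```

View pics/w8.png

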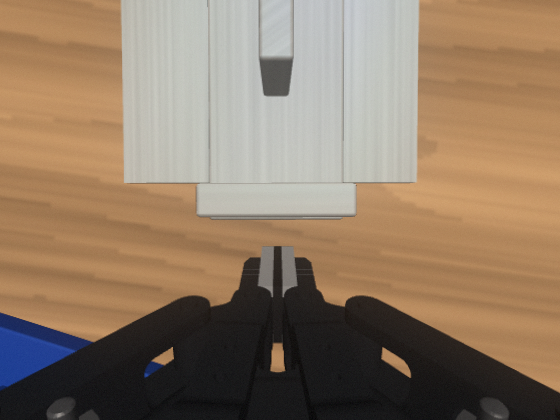

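```bash
python3 -m jog '[0,2,0,-10,0,0,0,0,3,0,-10,0,0,0,0,2,0,-10,0,0,0,0,3,-1,-10,0,0,0,0,2,0,-10,0,0,0,0,2,0,-10,0,0,0,0,3,0,-10,0,0,0,0,2,0,-10,0,0,0,0,3,0,-10,0,0,0,0,2,0,-10,0,0,0]'
python3 - <<'E'
from h import *
p,d=grab_frame("wrist");s=pose();cv2.imwrite("pics/w9.png",p);print(w2m(s[0]),robot.sense()['force'])
E
```

```text
t: 21.5
ee_pos: [0.5002, 0.0948, 0.0402]
orientation: [0.792, 0.056, -0.606, 0.046]
force: [-1.4, -0.4, -0.9]
finger_gap: -0.0002
[-0.1596088  -0.00132918  0.04109333] [-0.2126171  -1.18496408  1.13469591]
```

View pics/w9.png

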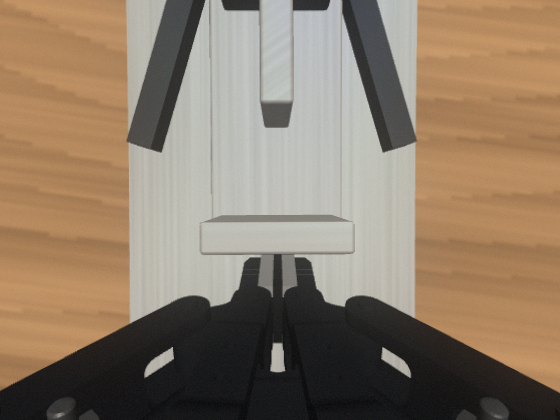

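```bash
python3 -m jog '[0,1,0,-5,0,0,0,0,1,0,-5,0,0,0,0,1,0,-5,0,0,0,0,2,0,-5,0,0,0,0,1,0,-5,0,0,0,0,1,0,-4,0,0,0,0,1,0,-4,0,0,0,0,1,0,-3,0,0,0,0,1,0,-2,0,0,0,0,0,0,0,0,0,0]'
python3 - <<'E'
from h import *
p,d=grab_frame("wrist");s=pose();cv2.imwrite("pics/w10.png",p);print(w2m(s[0]),robot.sense()['force'])
E
```

```text
t: 22.55
ee_pos: [0.5388, 0.1003, 0.0408]
orientation: [0.793, 0.056, -0.605, 0.046]
force: [-0.7, 0.5, 0.3]
finger_gap: -0.0001
[-0.12271743 -0.00109436  0.04082845] [-0.44097076  0.26850618  0.42573547]
```

View pics/w10.png

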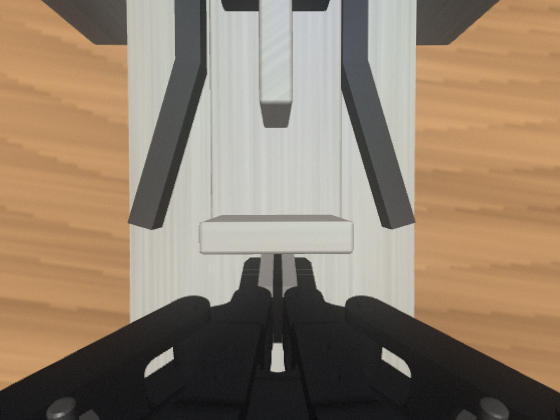

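```bash
python3 -m jog '[0,0,0,-1,0,0,0,0,1,0,-1,0,0,0,0,0,0,-1,0,0,0,0,0,0,-1,0,0,0,0,0,0,-1,0,0,0,0,1,0,-1,0,0,0,0,0,0,-1,0,0,0,0,0,0,-1,0,0,0,0,0,0,0,0,0,0,0,0,0,0,0,0,0]'
```

```text
t: 23.6
ee_pos: [0.5467, 0.1014, 0.0408]
orientation: [0.792, 0.056, -0.606, 0.046]
force: [-1.7, 0.4, -1.6]
finger_gap: -0.0001
```

```bash
python3 -m jog '[0,0,0,-1,0,0,0,0,0,0,0,0,0,0,0,0,0,-1,0,0,0,0,0,0,0,0,0,0,0,0,0,-1,0,0,0,0,0,0,0,0,0,0,0,0,0,-1,0,0,0,0,0,0,0,0,0,0,0,0,0,0,0,0,0,0,0,0,0,0,0,0]'
```

```text
t: 24.6
ee_pos: [0.5478, 0.1019, 0.0408]
orientation: [0.791, 0.056, -0.608, 0.046]
force: [-11.1, -2.6, 5.1]
finger_gap: 0.0002
```

```bash
python3 -m jog '[0,0,0,-1,0,0,0,0,0,0,-1,0,0,0,0,0,0,0,0,0,0,0,0,0,0,0,0,0,0,0,0,0,0,0,0,0,0,0,0,0,0,0,0,0,0,0,0,0,0,0,0,0,0,0,0,0,0,0,0,0,0,0,0,0,0,0,0,0,0,0]'
python3 - <<'E'
from h import *
p,d=grab_frame("wrist");s=pose();print(w2m(s[0]),robot.sense()['force'])
E
python3 -m jog '[0,0,0,3,0,0,0,0,0,0,5,0,0,0,0,-2,0,10,0,0,0,0,-4,0,15,0,0,0,0,-15,0,20,0,0,0,0,-20,0,15,0,0,0,0,-25,0,10,0,0,0,0,-25,0,10,0,0,0,0,-20,0,10,0,0,0,0,0,0,0,0,0,0]'
python3 - <<'E'
from h import *
p,d=grab_frame("wrist");s=pose();c=cam("wrist");P=cloud(c,d);cv2.imwrite("pics/w11.png",p)
M=w2m(P.reshape(-1,3)).reshape(P.shape);np.save("pics/w11M.npy",M);print(w2m(s[0]),robot.sense()['force'])
p,d=grab_frame("scene");cv2.imwrite("pics/s11.png",p);cv2.imwrite("pics/s11a.png",cv2.resize(p[170:360,150:420],None,fx=2.96,fy=2.96,interpolation=cv2.INTER_CUBIC))
p,d=grab_frame("top");cv2.imwrite("pics/t11.png",p)
E
```

```text
t: 25.6
ee_pos: [0.5479, 0.102, 0.0407]
orientation: [0.79, 0.056, -0.609, 0.046]
force: [-18.3, -6.7, 11.0]
finger_gap: 0.0002
[-0.11342271 -0.00073931  0.04073868] [-18.97142364  -6.17349348  12.12570888]
t: 26.65
ee_pos: [0.4305, 0.0848, 0.1262]
orientation: [0.794, 0.055, -0.604, 0.046]
force: [0.0, -0.2, 0.4]
finger_gap: -0.0
[-0.23190709 -0.00042857  0.12522723] [ 0.2784501  -0.42464582 -0.19963301]
```

View pics/w11.png

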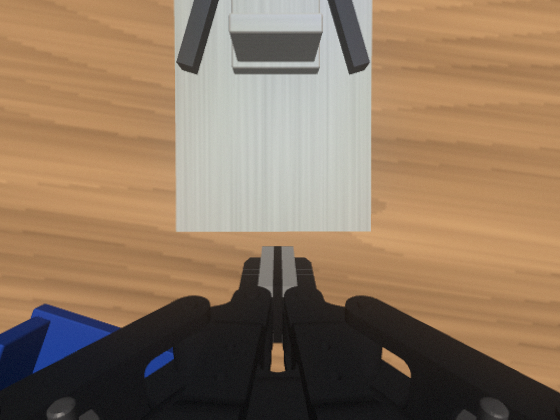

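View pics/s11a.png

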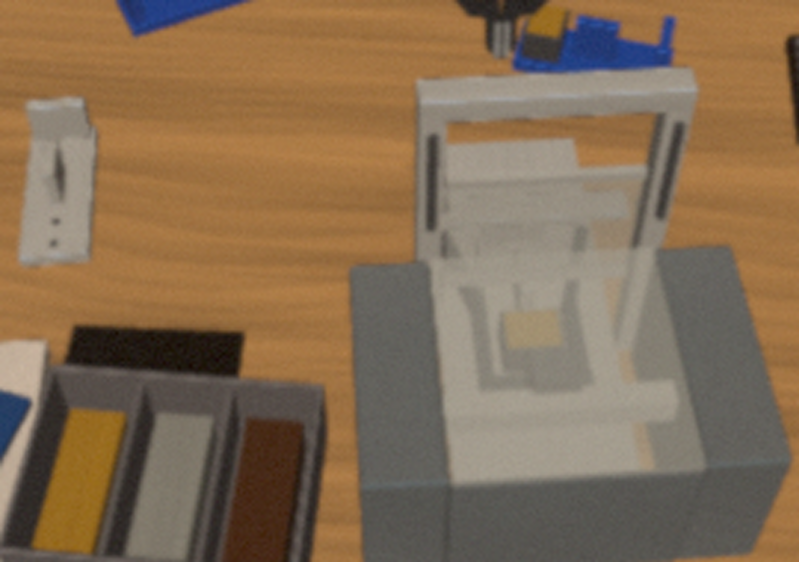

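View pics/t11.png

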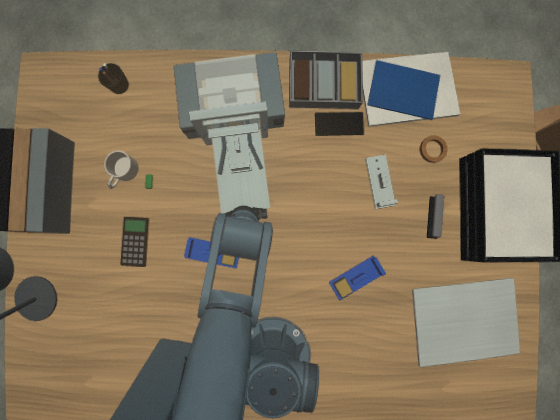

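```bash
python3 - <<'E'
from h import *
M=np.load("pics/w11M.npy");z=M[...,2];y=M[...,1];x=M[...,0]
k=(z>.018)&(z<.032)&(x>-.14)
for nm,kk in dict(railL=k&(y>.05)&(y<.075),railR=k&(y<-.05)&(y>-.075),base=k&(abs(y)<.030)).items():
    print(nm,kk.sum(),np.percentile(x[kk],[1,3,6]),np.median(z[kk]))
kk=(z>.064)&(z<.078)&(abs(y)<.04)&(x>-.14);m=M[kk];print('bar',cv2.minAreaRect(m[:,:2].astype(np.float32)*1000),np.median(m[:,2]))
E
python3 - <<'E'
from h import *
# tilt up view plan for sash check
plan(pose(),(m2w([-.20,0,.20]),ori(8.3,45)),10,0)
E
```

```text
railL 1237 [-0.10680111 -0.10597256 -0.10490229] 0.025217056631514235
railR 1055 [-0.10730824 -0.10646161 -0.10545425] 0.025076786037044257
base 2184 [-0.10781038 -0.107708   -0.10751531] 0.023319880689165143
bar ((-98.34458923339844, -0.39403533935546875), (55.696231842041016, 12.84672737121582), 89.97178649902344) 0.0690664173238246
[0,-7,0,-5,0,3,0,0,-6,0,-6,0,3,0,0,-6,0,-5,0,3,0,0,-5,0,-6,0,3,0,0,-6,0,-7,0,3,0,0,-5,0,-6,0,3,0,0,-4,0,-7,0,3,0,0,-4,0,-7,0,3,0,0,-4,0,-8,0,3,0,0,-4,0,-7,0,3,0]
end [0.462 0.09  0.2  ]
```

```bash
python3 -m jog '[0,-7,0,-5,0,3,0,0,-6,0,-6,0,3,0,0,-6,0,-5,0,3,0,0,-5,0,-6,0,3,0,0,-6,0,-7,0,3,0,0,-5,0,-6,0,3,0,0,-4,0,-7,0,3,0,0,-4,0,-7,0,3,0,0,-4,0,-8,0,3,0,0,-4,0,-7,0,3,0]'
python3 -m jog '[0,0,0,0,0,0,0,0,0,0,0,0,0,0,0,0,0,0,0,0,0,0,0,0,0,0,0,0,0,0,0,0,0,0,0,0,0,0,0,0,0,0,0,0,0,0,0,0,0,0,0,0,0,0,0,0,0,0,0,0,0,0,0,0,0,0,0,0,0,0]'
python3 meas.py w12
```

```text
t: 27.8
ee_pos: [0.4615, 0.0898, 0.1994]
orientation: [0.922, 0.065, -0.38, 0.029]
force: [0.3, 0.4, -0.1]
finger_gap: 0.0001
t: 28.8
ee_pos: [0.4614, 0.0899, 0.2001]
orientation: [0.922, 0.065, -0.38, 0.03]
force: [0.2, 0.7, 0.2]
finger_gap: 0.0001
[-2.00811323e-01  1.07441043e-04  2.00110261e-01] [-0.66822226  0.97858534 -0.54630955]
ledge top 0.17131347718635154 1671
ptr top [0.17034611 0.17130525 0.17178047] 293
ptr top [0.17059108 0.17490319 0.19327796] 360
```

View pics/w12.png

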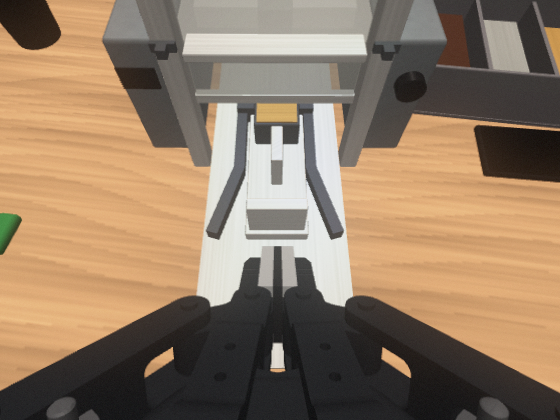

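The ledge is level with the pointers (ledge top at row ~45, pointers at row ~47), and the carrier is straight and home. I'm handing the job in.

```bash
python3 -c "
from station import robot
print(robot.close_job())"
```

```text
the job is handed in; nothing more can be done
None
```

I completed every step and handed the job in at about 28.9 s of the 61 s allowed. No verdict was reported.

- **Sash:** I raised it by its ledge from below with the shut fingers. In the last check, the ledge's top was at 0.171 m and the pointers' tops at about 0.171–0.172 m. My earlier edge readings put the pointer height at about 165–168 mm above the table.
- **Carrier placing:** I picked the loaded carrier up by its fin and laid it flat on the bed. Its nose was about 85 mm before the sash plane and within about 1 mm of the centre line. I then let go and backed off.
- **Pushing home:** I pushed the carrier in from behind its tail bar with the shut fingers, rather than gripping the bar. It stopped moving against a force that rose to about 19 N. Its tail edge then lay flush with the rail tips, within about 1 mm, which is where it should be with the nose on the end stop. Across the guides it was 0.4 mm off and straight within about 0.2°. I did not see the nose touch the stop directly.
- **Rest of the desk:** The spare carrier and the other things look unmoved in the last top view. The arm was clear of everything at hand-in.
- **Disagreements:** Machine distances from the wrist camera differed by 2–3 mm from my first top-view estimate, which did not affect the result. One pointer reading in the last check was noisy. Two jog calls were refused because I miscounted rows, and I re-sent them without any effect on the scene.

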